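# Set the marking bar against a panel and latch it

### The arm

A 6-joint arm with a two-finger parallel gripper is mounted at the origin on the work surface. World frame = base frame: x ahead of the robot, y to its left, z up, the work surface at z = 0. Lengths are in m, angles in rad, forces in N, time in s.
With the tool pointing down it reaches from about 0.275 to 0.875 m from the base axis. Payload 12.5 kg.
Tool frame: the origin (TCP) lies at the very end of the fingers, on their centre line; the grasp point (between the pads) lies 19 mm behind it; y points along the fingers, z is the direction in which the jaws open and shut, and the axes are right-handed (so a half turn about y gives the same grasp; the last joint's range is limited). The gripper opens to 85 mm and grips with 20 to 120 N. Pads are 22 mm wide; open, the fingers measure 114 mm over their backs; the gripper's body (76 mm by 85 mm) begins 54 mm behind the grasp point. The pads swing forward as they close: fully open they stand 13 mm farther back than shut.
Start: joints at [1.195, 0.351, 1.652, -0, 1.139, -0.085], TCP at [0.158, 0.527, 0.231] pointing down, gripper open.
Joint ranges: [-2.75, 2.75], [-0.79, 2.1], [0.01, 2.65], [-1.57, 4.71], [0.07, 3.14], [-2.87, 2.87]. Speed limits (rad/s): [2.22, 2.22, 2.79, 3.14, 3.14, 3.14].

### API

Orientations are given as a unit quaternion [x, y, z, w].
In Python, from plant import robot gives the robot as it stands.
- The arm moves only by the tool servo_tool, never from a script. Its argument "commands" is a list of rows, each an object with "linear": the shift along the tool's x, y, z in cm, a list of three; "rot": the turn, a rotation vector about the tool's x, y, z in rad, a list of three. In form: [{"linear": [tx, ty, tz], "rot": [rx, ry, rz]}, ...]. A call has 1 to 12 rows; each row is the pose to reach, as a shift and turn from the pose measured when the call began, along the tool's axes at that moment; what a row does not reach only later rows make up. A row lasts 1/8 s, in which the tool goes at most 62.5 mm and 10.7 degrees, less where a joint would pass 70% of its speed; a pose out of reach is approached as far as the arm can. A call with a gripper value outside its range is refused whole. "jaw" is the finger opening in cm, from 0 to 8.54, set as the call begins (left out, the last holds). The fingers move at their own pace and stop on an object; "force" is the grip in N (left out, the last holds). Time passes only in rows, so rows that repeat a pose let the fingers close. It gives the time, the measured TCP pose, the force and the opening at its end, in the units of the state.
- robot.read_state(): the state, without advancing time (a new reading comes with each control period).
- robot.capture(name): name is "side" or "top" or "wrist"; returns a dict with "frame" (420x560x3 uint8, red, green, blue), "mtx" (3x3 intrinsics, pixels), "cam_to_world" (4x4, takes a point from camera to world coordinates); the wrist camera has in their place "T_tool_cam" (4x4, takes a point from camera to tool coordinates, whose origin is the TCP and whose axes are the tool frame's). Camera axes: x right, y down, z forward; pixel columns grow to the right and rows downward; lengths in m; the calibration is good to about 2 mm. The wrist camera is an equidistant fisheye: a pixel r from the principal point sees the ray r / f radians off the axis. A picture is of the moment at which its call begins: read the wrist's pose just before it. There is no depth.
- robot.finish_job(): hands the job in, once; it reports no verdict.
The state is a dict: "t": time; "q": joint angles; "joint_velocities": joint speeds; "effort": joint torques, N m; "ee_pos": TCP position; "ee_rot": TCP orientation; "wrist_force": force on the tool from outside, world axes, zero at the start; "torque": the same for the moment, N m; "finger_gap": finger opening in m.
Only numpy, scipy, OpenCV 4.12 (cv2) and the standard library are available. Lean on these libraries where they do the work, as an engineer would, in place of code of your own. Each camera call takes 0.05 s, during which the arm holds its last target.

### The job

Get the panel on the jig ready for marking: swing the hold-down latch fully open, take the aluminium marking bar out of its rack and lay it flat on the jig, rib up, with a long side flush against the panel's free edge (the one facing away from the robot, towards the open strip of the board) and its middle at the middle of that edge. Then turn the latch fully closed over the end of the bar, leaving the bar flush. Leave the spray can, parts tray and screwdriver where they are.

Things in the scene. Friction and masses are not known exactly. Their poses are not given: they have to be found in the camera images.
- fixture: Fixed jig: grey board 195 x 300 x 12 mm (x -100..95, y -130..170) carrying a plywood panel 10 mm thick at x -80..0, y -65..65 mm. The panel's free edge is its vertical face at x = 0, facing +x, away from the robot. Origin: at the board's underside below the middle of that edge, z up. The bar's place: on the board (12 mm above the bench), x 0..60, long axis along y, middle at y = 0.
- edge_mid (a point): Middle of the panel's free edge, at the panel's top (22 mm above the bench). Axes as the fixture's.
- latch_pivot (a point): On the latch's vertical hinge axis, at fixture (30, 130) mm, 37 mm above the bench. Axes as the fixture's.
- latch (a joint): Angle of the latch: steel lever reaching 75 mm from its vertical hinge, 20 mm wide, underside 25 and top 35 mm above the bench. 0 = fully open stop (lever points along the fixture's -x), 1.571 = fully closed stop (along the fixture's -y, 3 mm over the bar's end). Grows counter-clockwise from above; stays where it is left.
- latch_knob (a point): On the axis of the upright round black knob near the lever's tip (65 mm from the hinge): 24 mm in diameter, from 35 to 72 mm above the bench; the point is 58 mm above the bench. Turns with the lever: its -x axis points from hinge to knob.
- rack: Wooden rack fixed to the bench: foot 90 x 190 x 10 mm with two pairs of blocks (x -36 to +36 mm, y 52 to 78 mm either side, 10 to 30 mm high) leaving a 12 mm slot along y at x = 0, floor 10 mm above the bench. Origin at the centre of its underside, z up.
- bar: Aluminium marking bar, about 0.3 kg: plate 60 wide (x), 170 long (y), 10 mm thick (z 0..10), with a central grip rib on its +z face, 12 wide (x), 60 long (y), z 10..35 mm. Origin: centre of the plate's plain face. Starts standing on a long side in the rack's slot, its top 70 mm above the bench, the rib pointing level along the rack's +x.
- spray_can: Bystander: upright red spray can with white cap, 66 mm in diameter, 190 mm tall; origin at the centre of its base.
- parts_tray: Bystander: white plastic tray 90 x 140 x 40 mm; origin at the centre of its underside.
- screwdriver: Bystander: screwdriver lying on the bench, handle to its -x; origin at its middle on the underside.
Mind the look-alikes: they are no part of the job. Of the things like the bar, leave any that is green; of the rest the smaller one is meant.

How it is judged:
On the way, in this order (a step that is already met when the one before it is completed fails the run):
1. the latch is swung fully open (value of joint latch below 0.14 rad), for 0.2 s.
2. with the latch open, the bar lies flat on the jig, rib up, flush against the middle of the panel's edge (x of bar in the frame of fixture between 0.0265 and 0.033 m and angle between the y axis of bar and the y axis of fixture, either way round below 0.025 rad and y of bar in the frame of fixture between -0.015 and 0.015 m and z of bar in the frame of fixture between 0.009 and 0.0145 m and angle between bar's own z axis and vertical below 0.06 rad and value of joint latch below 0.35 rad), for 0.2 s.
At the end, for the whole second after the job is handed in: The latch is closed (past 1.43 rad) and the bar is at rest flat on the jig board, rib up (tilt under 0.06 rad, height within 3 mm), its long side parallel to the panel's edge within 0.025 rad and within 3 mm of it, its middle within 15 mm of the edge's middle (x of bar in the frame of fixture between 0.0265 and 0.033 m and angle between the y axis of bar and the y axis of fixture, either way round below 0.025 rad and y of bar in the frame of fixture between -0.015 and 0.015 m and z of bar in the frame of fixture between 0.009 and 0.0145 m and angle between bar's own z axis and vertical below 0.06 rad and value of joint latch above 1.43 rad and linear speed of bar below 0.02 m/s and velocity of joint latch below 0.05 rad/s); the robot touches nothing.
It fails at once if the spray can is pushed away (30 mm) or knocked over (distance of spray_can from where it was at the start of the episode above 0.03 m or angle between spray_can's own z axis and vertical above 0.4 rad).
It fails at once if the parts tray is pushed away (30 mm) or knocked over (distance of parts_tray from where it was at the start of the episode above 0.03 m or angle between parts_tray's own z axis and vertical above 0.4 rad).
It fails at once if the screwdriver is pushed away (30 mm) or knocked over (distance of screwdriver from where it was at the start of the episode above 0.03 m).
It also fails if it takes over 72 s, if anything falls off the work surface, if the arm or the gripper's body presses on something with over 40 N, if the wrist force passes 120 N, or if a joint passes its speed limit or range.

## Working session

There is one attempt and no reset: what is moved stays moved. The work goes in short steps, Python scripts to look and compute and a tool call to move; the robot and the scene stay as the last step left them, time stands still between calls to the robot, and variables do not carry over. Pictures are saved under pics/ and viewed, and the job is handed in when it is done.

Besides the shell and the picture viewer there is one more tool, called after ">>>" as name(argument=value, ...) on one line, values as JSON. servo_tool: Moves the arm, as the interface text tells. Its arguments: {"type":"object","properties":{"commands":{"type":"array"},"jaw":{"type":"number"},"force":{"type":"number"}},"required":["commands"]}

```bash
ls; mkdir -p pics
python3 - <<'E'
from plant import robot
import cv2,numpy as np
s=robot.read_state()
for k,v in s.items(): print(k,np.round(v,4))
for n in ["side","top","wrist"]:
    c=robot.capture(n); cv2.imwrite(f"pics/{n}0.png",c["frame"][:,:,::-1])
    np.savez(f"{n}0.npz",**c)
    print(n,c["mtx"].tolist(),np.round(c.get("cam_to_world",c.get("T_tool_cam")),4).tolist())
E
```

```text
pics
t 0.0
q [ 1.1954  0.3512  1.6525 -0.      1.1391 -0.0846]
joint_velocities [ 0.0008 -0.0007  0.0005  0.0013 -0.0006 -0.0003]
effort [-2.60000e-03 -5.06098e+01 -2.91405e+01 -2.00000e-04  4.50000e-03
  0.00000e+00]
ee_pos [0.1575 0.5266 0.2308]
ee_rot [ 0.7    -0.1025  0.1024 -0.6993]
wrist_force [-1.2506 -0.1022  0.4442]
torque [-0.037   0.0043  0.0217]
finger_gap 0.0856
side [[411.0926413896152, 0.0, 267.4832346199054], [0.0, 411.0926413896152, 215.38344752940594], [0.0, 0.0, 1.0]] [[0.8229, -0.2815, 0.4935, 0.0905], [-0.5676, -0.4462, 0.6919, -0.6104], [0.0254, -0.8495, -0.5269, 0.6018], [0.0, 0.0, 0.0, 1.0]]
top [[495.3647063332425, 0.0, 277.3033064021837], [0.0, 495.3647063332425, 207.52838917215718], [0.0, 0.0, 1.0]] [[-0.0301, -0.9801, 0.196, 0.3704], [-0.9995, 0.0308, 0.0004, 0.0871], [-0.0064, -0.1959, -0.9806, 1.1636], [0.0, 0.0, 0.0, 1.0]]
wrist [[325.19226210127806, 0.0, 286.5352689803881], [0.0, 325.19226210127806, 206.2378653719277], [0.0, 0.0, 1.0]] [[-0.0003, 0.9511, 0.309, -0.0775], [0.0006, -0.309, 0.9511, -0.1427], [1.0, 0.0005, -0.0005, -0.0005], [0.0, 0.0, 0.0, 1.0]]
```

View pics/side0.png

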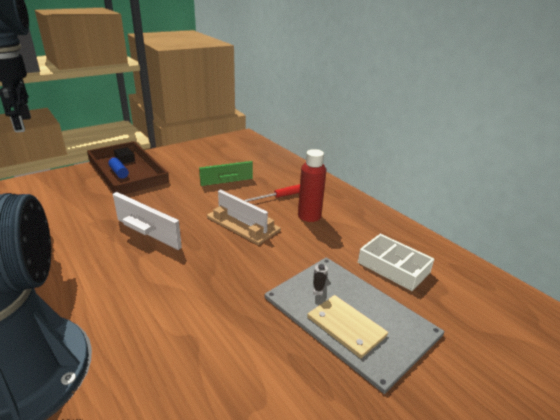

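View pics/top0.png

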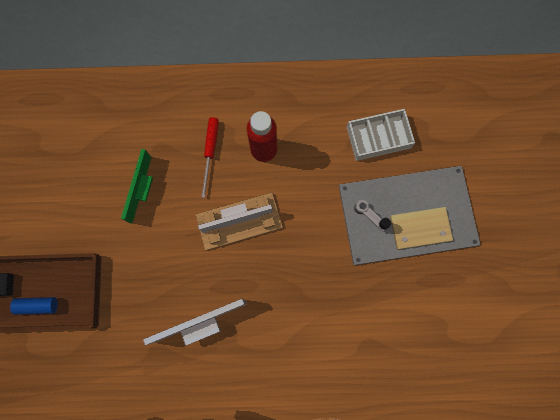

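View pics/wrist0.png

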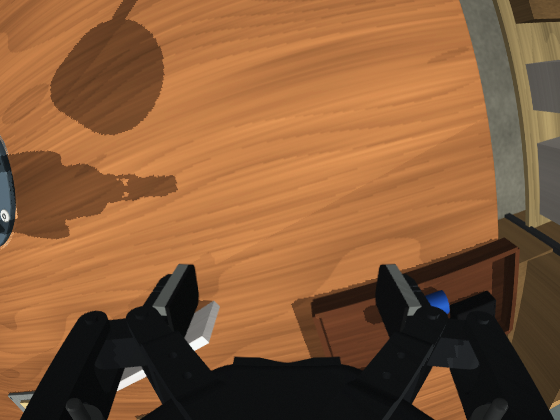

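The target bar is the light one in the rack at top (237,218). The jig is around (410,215), with the lever from (362,207) to the knob at (385,224). The bigger light bar at (195,325) and the green one are decoys. Next I'll measure these.

```bash
cat > h.py <<'E'
import numpy as np,cv2
from scipy.spatial.transform import Rotation as R
def ray(c,px,wr=None):
    px=np.atleast_2d(px).astype(float);K=c["mtx"];T=c.get("cam_to_world") if wr is None else wr
    u=(px-[K[0,2],K[1,2]])/[K[0,0],K[1,1]]
    if wr is None: d=np.c_[u,np.ones(len(u))]
    else:
        r=np.linalg.norm(u,axis=1); d=np.c_[u/np.maximum(r,1e-9)[:,None]*np.sin(r)[:,None],np.cos(r)]
    return T[:3,3],d@T[:3,:3].T
def onz(c,px,z,wr=None):
    o,d=ray(c,px,wr); return o+d*((z-o[2])/d[:,2])[:,None]
def wT(c,s):
    T=np.eye(4);T[:3,:3]=R.from_quat(s["ee_rot"]).as_matrix();T[:3,3]=s["ee_pos"];return T@c["T_tool_cam"]
def proj(c,P,wr=None):
    P=np.atleast_2d(P);T=c.get("cam_to_world") if wr is None else wr
    p=(P-T[:3,3])@T[:3,:3];K=c["mtx"]
    if wr is None: u=p[:,:2]/p[:,2:]
    else:
        n=np.linalg.norm(p[:,:2],axis=1);u=p[:,:2]/n[:,None]*np.arctan2(n,p[:,2])[:,None]
    return u*[K[0,0],K[1,1]]+[K[0,2],K[1,2]]
E
python3 - <<'E'
import cv2,numpy as np
from h import *
c=dict(np.load("top0.npz")); f=c["frame"][:,:,::-1].copy()
cv2.imwrite("pics/topz1.png",cv2.resize(f[155:275,180:490][:, :],None,fx=2.5,fy=2.5,interpolation=cv2.INTER_CUBIC))
hsv=cv2.cvtColor(f,cv2.COLOR_BGR2HSV)
m=((hsv[...,1]<60)&(hsv[...,2]>40)&(hsv[...,2]<170)).astype(np.uint8)
m[:150]=0
m=cv2.morphologyEx(m,cv2.MORPH_CLOSE,np.ones((5,5)))
cs,_=cv2.findContours(m,0,2)
for k in sorted(cs,key=cv2.contourArea)[-4:]:
    q=cv2.approxPolyDP(cv2.convexHull(k),6,True)[:,0]
    print(cv2.contourArea(k),q.tolist()); 
    print(np.round(onz(c,q,.012)[:,:2],4).tolist(), cv2.minAreaRect(onz(c,k[:,0],.012)[:,:2].astype(np.float32)))
p=((hsv[...,0]>15)&(hsv[...,0]<32)&(hsv[...,1]>60)&(hsv[...,2]>150)).astype(np.uint8)
cs,_=cv2.findContours(p,0,2)
for k in sorted(cs,key=cv2.contourArea)[-3:]:
    print(cv2.contourArea(k),cv2.boundingRect(k),cv2.minAreaRect(onz(c,k[:,0],.022)[:,:2].astype(np.float32)))
E
```

```text
204.5 [[399, 150], [356, 160], [353, 150]]
[[0.7333, -0.2114], [0.7115, -0.1058], [0.7369, -0.1001]] ((0.7225454449653625, -0.15536099672317505), (0.11134941875934601, 0.025206847116351128), 88.15462493896484)
558.5 [[271, 207], [205, 232], [198, 225], [243, 203]]
[[0.6023, 0.1025], [0.5472, 0.2592], [0.5644, 0.2757], [0.6141, 0.1688]] ((0.5869069695472717, 0.1900300532579422), (0.041670747101306915, 0.1770922839641571), 14.750585556030273)
565.5 [[245, 301], [207, 336], [144, 343]]
[[0.3851, 0.168], [0.3101, 0.255], [0.299, 0.397]] ((0.32794782519340515, 0.2772194743156433), (0.04898218810558319, 0.24466826021671295), 20.47295379638672)
10115.0 [[461, 166], [478, 245], [353, 263], [340, 184]]
[[0.6885, -0.3571], [0.4969, -0.377], [0.464, -0.0837], [0.6532, -0.064]] ((0.5750532150268555, -0.2209751456975937), (0.19443321228027344, 0.30012163519859314), 7.098215103149414)
5.0 (242, 233, 10, 6) ((0.5352598428726196, 0.16100473701953888), (0.006993201561272144, 0.022813811898231506), 20.2757625579834)
9.0 (228, 234, 8, 8) ((0.5293164849281311, 0.19748559594154358), (0.015620515681803226, 0.016814609989523888), 16.907129287719727)
1695.5 (391, 207, 62, 42) ((0.5410545468330383, -0.2460729479789734), (0.07876729965209961, 0.1296662837266922), 7.1810503005981445)
```

View pics/topz1.png

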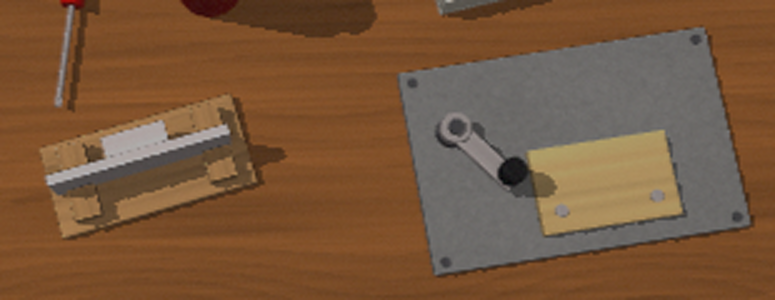

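The jig is at about (0.580,-0.241) with yaw about 7.1°; the board and panel fits agree within 1 mm. Next come the knob, rack and bar, and the bystanders.

Run:
```python
import cv2,numpy as np
from h import *
c=dict(np.load("top0.npz")); f=c["frame"][:,:,::-1].copy(); sd=dict(np.load("side0.npz"))
hsv=cv2.cvtColor(f,cv2.COLOR_BGR2HSV)
print("knob/lever/wood px", hsv[224,385],hsv[212,372],hsv[230,232],hsv[240,270],hsv[241,214],hsv[260,250], hsv[218,235],hsv[212,233])
k=(hsv[...,2]<45).astype(np.uint8); k[:, :365]=0;k[:,400:]=0;k[:212]=0;k[:235]*=1;k[238:]=0
ys,xs=np.nonzero(k); print("knob",xs.mean(),ys.mean(),len(xs))
(x,y),r=cv2.minEnclosingCircle(np.c_[xs,ys].astype(np.float32)); print(x,y,r)
kp=onz(c,[[xs.mean(),ys.mean()]],.062)[0]; print(kp)
th=np.radians(7.14); O=np.array([.5804,-.2408]); Rm=np.array([[np.cos(th),-np.sin(th)],[np.sin(th),np.cos(th)]])
rel=(kp[:2]-O)@Rm; print("knob in fixture",rel,"pivot world",O+Rm@[.03,.13]); v=rel-[.03,.13]; print(np.linalg.norm(v),"angle",np.arctan2(-v[1],-v[0]))
# rack wood
for h0,s0,v0 in [(8,80,110)]:
    w=((hsv[...,0]>=12)&(hsv[...,0]<25)&(hsv[...,1]>70)&(hsv[...,2]>120)).astype(np.uint8); w[:,:190]=0;w[:,290:]=0;w[:185]=0;w[255:]=0
    cv2.imwrite("pics/w.png",cv2.resize(w[180:260,185:295]*255,None,fx=4,fy=4))
g=((hsv[...,1]<60)&(hsv[...,2]>90)).astype(np.uint8); g[:,:190]=0;g[:,290:]=0;g[:195]=0;g[245:]=0
cv2.imwrite("pics/r.png",np.vstack([cv2.resize(f[180:260,185:295],None,fx=7,fy=7,interpolation=2),])[:600])
sf=sd["frame"][:,:,::-1]; cv2.imwrite("pics/sr.png",cv2.resize(sf[180:250,195:295],None,fx=7,fy=7,interpolation=2))
red=((hsv[...,0]<8)|(hsv[...,0]>172))&(hsv[...,1]>170)&(hsv[...,2]>60)
wc=((hsv[...,1]<40)&(hsv[...,2]>150)).astype(np.uint8); n,l,st,ce=cv2.connectedComponentsWithStats(wc)
for i in range(1,n):
    if st[i,4]>60: print(st[i],ce[i])
print("can", onz(c,[[261,123]],.19))
```

```text
knob/lever/wood px [30 11 24] [  8  20 143] [ 16 130  96] [ 13 179 111] [ 16 134 154] [ 13 173 124] [ 15   6 175] [ 10  13 173]
knob 384.77777777777777 223.2929292929293 99
384.4166564941406 223.25 5.85125732421875
[ 0.54677842 -0.15305989  0.062     ]
knob in fixture [-0.02245527  0.09123869] pivot world [ 0.59400911 -0.10807927]
0.06522265139399452 angle 0.6363851513135439
[349 109  66  47 892] [382.79932735 134.31726457]
[251 112  20  18 291] [260.24054983 120.50171821]
[199 203  73  26 503] [234.10735586 213.81709742]
[144 299 100  46 606] [193.03960396 321.5       ]
[183 323  36  22 335] [200.76119403 333.55223881]
can [[0.74484082 0.11596871 0.19      ]]
```

View pics/r.png

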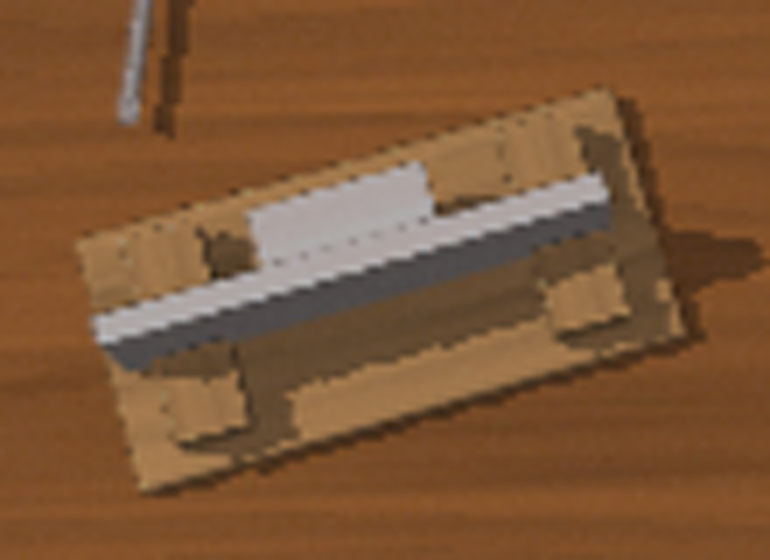

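View pics/sr.png

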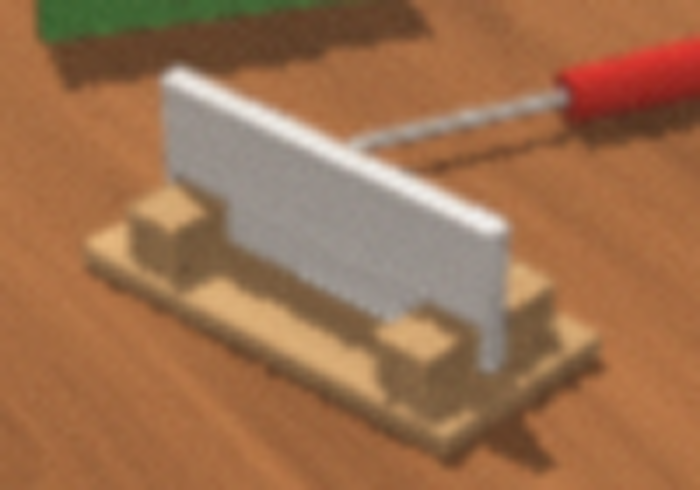

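The rack's foot corners are at crop (78,242), (608,90), (688,335) and (143,492). The bar's top face runs from (97,332) to (605,188), with the rib on the far side (+x). The latch is at about 0.64 rad.

Run:
```python
from h import *
c=dict(np.load("top0.npz"))
q=lambda a:np.array(a)/7.+[185,180]-.5
P=onz(c,q([(78,242),(608,90),(688,335),(143,492)]),.01)[:,:2]; print(np.round(P,4),"ctr",P.mean(0)); 
print(cv2.minAreaRect(P.astype(np.float32)))
B=onz(c,q([(97,334),(605,190)]),.07)[:,:2]; d=B[0]-B[1]; print(B,B.mean(0),np.linalg.norm(d),np.degrees(np.arctan2(-d[0],d[1])))
from plant import robot
s=robot.read_state(); M=R.from_quat(s["ee_rot"]).as_matrix(); print(np.round(M,3))
```

```text
[[0.5912 0.2816]
 [0.6383 0.1007]
 [0.5529 0.0761]
 [0.5056 0.2597]] ctr [0.57199818 0.17954728]
((0.5722533464431763, 0.179022878408432), (0.08884885162115097, 0.1895952969789505), 14.458939552307129)
[[0.54961376 0.26537443]
 [0.59141945 0.10187577]] [0.5705166 0.1836251] 0.1687587804428624 14.342901756010153
[[ 0.958 -0.     0.287]
 [-0.287 -0.001  0.958]
 [-0.    -1.    -0.001]]
```

```bash
cat >> h.py <<'E'
TH=np.radians(7.14); O=np.array([.5804,-.2408])
def fx(x,y,z,th=None): # fixture mm -> world
    t=TH; return np.r_[O+np.array([[np.cos(t),-np.sin(t)],[np.sin(t),np.cos(t)]])@(np.array([x,y])/1000),z/1000]
def Mori(yaw_deg,pitch_deg=0):
    """tool-down, jaw (tool z) azimuth yaw_deg; then pitch about jaw axis"""
    a=np.radians(yaw_deg); z=np.r_[np.cos(a),np.sin(a),0]; y=np.r_[0,0,-1.]; x=np.cross(y,z)
    M=np.c_[x,y,z]; return R.from_rotvec(z*np.radians(pitch_deg)).as_matrix()@M
def cmd(s,p,M):
    Mc=R.from_quat(s["ee_rot"]).as_matrix()
    l=Mc.T@(np.array(p)-s["ee_pos"])*100; r=R.from_matrix(Mc.T@M).as_rotvec()
    print("linear",np.round(l,2).tolist(),"rot",np.round(r,3).tolist())
E
python3 - <<'E'
from h import *
from plant import robot
s=robot.read_state(); cmd(s,[.5468-.0,-.1531,.16],Mori(97.1))
E
```

```text
linear [56.78, 7.13, -53.96] rot [0.001, -0.415, -0.0]
```

>>> servo_tool(commands=[{"linear": [28, 3, -27], "rot": [0, -0.2, 0]}, {"linear": [28, 3, -27], "rot": [0, -0.2, 0]}, {"linear": [28, 3, -27], "rot": [0, -0.2, 0]}, {"linear": [28, 3, -27], "rot": [0, -0.2, 0]}, {"linear": [28, 3, -27], "rot": [0, -0.2, 0]}, {"linear": [56.8, 7.1, -54], "rot": [0, -0.415, 0]}, {"linear": [56.8, 7.1, -54], "rot": [0, -0.415, 0]}, {"linear": [56.8, 7.1, -54], "rot": [0, -0.415, 0]}, {"linear": [56.8, 7.1, -54], "rot": [0, -0.415, 0]}, {"linear": [56.8, 7.1, -54], "rot": [0, -0.415, 0]}, {"linear": [56.8, 7.1, -54], "rot": [0, -0.415, 0]}, {"linear": [56.8, 7.1, -54], "rot": [0, -0.415, 0]}], jaw=6)

```text
t: 1.65
ee_pos: [0.5221, -0.1114, 0.1651]
ee_rot: [0.706, 0.044, -0.044, -0.706]
wrist_force: [1.7, 1.5, -0.1]
finger_gap: 0.0599
```

```bash
cat > look.py <<'E'
import sys
from h import *
from plant import robot
def look(n,name):
    s=robot.read_state(); c=robot.capture(n)
    cv2.imwrite(f"pics/{name}.png",c["frame"][:,:,::-1]); np.savez(f"{name}.npz",**c,ee_rot=s["ee_rot"],ee_pos=s["ee_pos"])
    return s,c
E
python3 - <<'E'
from look import *
s,c=look("wrist","w1")
s=robot.read_state(); print(s["t"],s["ee_pos"],s["q"]); cmd(s,[.5468,-.1531,.045],Mori(97.1))
E
```

```text
1.7 [ 0.52482114 -0.11659879  0.16454118] [-0.30412136  0.40774246  1.75075919 -0.00267075  0.98066554 -1.99523788]
linear [1.72, 11.97, -3.85] rot [0.003, -0.002, 0.001]
```

View pics/w1.png

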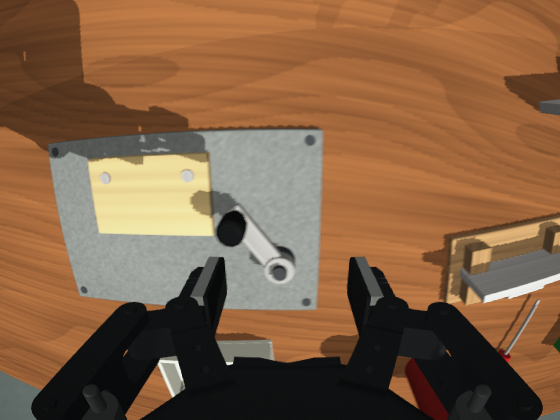

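The wrist view shows the knob at (231,228), the hinge at (279,268), the board corners at (50,144), (322,130), (317,309) and (79,296), and the panel at (90..213,155..236).

Run:
```python
from h import *
c=dict(np.load("w1.npz")); T=wT(c,c)
P=onz(c,[(50,144),(322,130),(317,309),(79,296)],.012,T)[:,:2]; print(P,cv2.minAreaRect(P.astype(np.float32)))
P=onz(c,[(89,157),(210,153),(213,236),(97,234)],.022,T)[:,:2]; print(cv2.minAreaRect(P.astype(np.float32)))
print("knob",onz(c,[(231,228)],.06,T),"hinge",onz(c,[(279,267)],.037,T), fx(30,130,37))
```

```text
[[ 0.50090294 -0.37894394]
 [ 0.46400171 -0.08758264]
 [ 0.65494119 -0.06209287]
 [ 0.69386483 -0.36046787]] ((0.5783515572547913, -0.22381049394607544), (0.19373063743114471, 0.30090317130088806), 7.432378768920898)
((0.5446507334709167, -0.2481069564819336), (0.08399400115013123, 0.13513894379138947), 6.316897869110107)
knob [[ 0.54923908 -0.15565993  0.06      ]] hinge [[ 0.59280391 -0.11105824  0.037     ]] [ 0.59400911 -0.10807927  0.037     ]
```

>>> servo_tool(commands=[{"linear": [1.8, 4, -3.9], "rot": [0, 0, 0]}, {"linear": [1.8, 4, -3.9], "rot": [0, 0, 0]}, {"linear": [1.8, 8, -3.9], "rot": [0, 0, 0]}, {"linear": [1.8, 12.1, -3.9], "rot": [0, 0, 0]}, {"linear": [1.8, 12.1, -3.9], "rot": [0, 0, 0]}, {"linear": [1.8, 12.1, -3.9], "rot": [0, 0, 0]}, {"linear": [1.8, 12.1, -3.9], "rot": [0, 0, 0]}])

```text
t: 2.58
ee_pos: [0.5486, -0.1536, 0.0456]
ee_rot: [0.707, 0.045, -0.042, -0.704]
wrist_force: [0.2, 0.2, 0.6]
finger_gap: 0.0601
```

>>> servo_tool(commands=[{"linear": [0, 0, 0], "rot": [0, 0, 0]}, {"linear": [0, 0, 0], "rot": [0, 0, 0]}, {"linear": [0, 0, 0], "rot": [0, 0, 0]}, {"linear": [0, 0, 0], "rot": [0, 0, 0]}], jaw=1.8, force=30)

```text
t: 3.08
ee_pos: [0.549, -0.1537, 0.0464]
ee_rot: [0.707, 0.045, -0.041, -0.704]
wrist_force: [-0.8, 1.2, 7.2]
finger_gap: 0.0227
```

Run:
```python
from look import *
s,c=look("wrist","w2"); s=robot.read_state(); print(s["t"],s["ee_pos"],s["finger_gap"],s["wrist_force"])
for a in (.45,.25,.05): 
    cmd(s,fx(30-65*np.cos(a),130-65*np.sin(a),42),Mori(97.1))
```

```text
3.125 [ 0.54904662 -0.15367945  0.04641903] 0.022353435366420087 [-1.3426005   1.01013259  7.23653391]
linear [-0.83, 0.43, 1.14] rot [0.005, -0.002, 0.005]
linear [-1.28, 0.42, 2.36] rot [0.005, -0.002, 0.005]
linear [-1.48, 0.42, 3.64] rot [0.005, -0.002, 0.005]
```

View pics/w2.png

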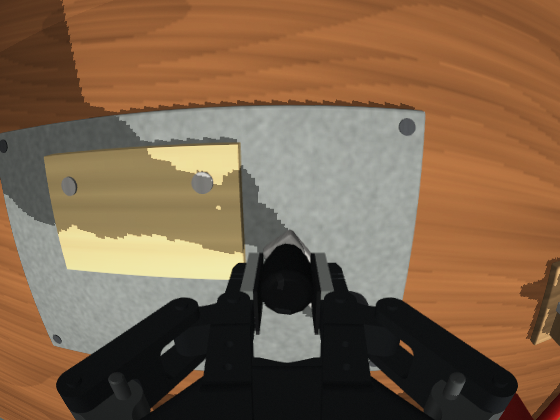

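The knob sits between the pads at (287,278), with the gap at 22.4 mm. Now I'll swing it open.

>>> servo_tool(commands=[{"linear": [-0.8, -0.1, 1.1], "rot": [0, 0, 0]}, {"linear": [-0.8, -0.1, 1.1], "rot": [0, 0, 0]}, {"linear": [-1.3, -0.1, 2.3], "rot": [0, 0, 0]}, {"linear": [-1.3, -0.1, 2.3], "rot": [0, 0, 0]}, {"linear": [-1.5, -0.1, 3.6], "rot": [0, 0, 0]}, {"linear": [-1.5, -0.1, 3.6], "rot": [0, 0, 0]}, {"linear": [-1.5, -0.1, 4.0], "rot": [0, 0, 0]}, {"linear": [-1.5, -0.1, 4.0], "rot": [0, 0, 0]}, {"linear": [-1.5, -0.1, 4.0], "rot": [0, 0, 0]}])

```text
t: 4.25
ee_pos: [0.5285, -0.1163, 0.0469]
ee_rot: [0.707, 0.044, -0.042, -0.704]
wrist_force: [-4.4, -6.3, -3.1]
finger_gap: 0.0227
```

Run:
```python
from look import *
s=robot.read_state(); print(s["t"],s["ee_pos"],s["finger_gap"],s["wrist_force"],fx(-35,130,42))
v=np.array(s["ee_pos"][:2])-fx(30,130,0)[:2]; print(np.linalg.norm(v),np.arctan2(-v[1],-v[0])-TH)
```

```text
4.25 [ 0.52853557 -0.11633851  0.04694226] 0.022709446036440047 [-4.40581944 -6.27995861 -3.13926698] [ 0.52951316 -0.1161584   0.042     ]
0.06599242005126833 0.0008669204894570792
```

The latch reads about 0.00 rad, with the stop reacting. I'll release and plan the approach to the rack.

```bash
cat >> h.py <<'E'
RY=np.radians(14.4); RO=np.array([.572,.1793])
def rk(x,y,z):
    t=RY; return np.r_[RO+np.array([[np.cos(t),-np.sin(t)],[np.sin(t),np.cos(t)]])@(np.array([x,y])/1000),z/1000]
def torack(p):
    t=RY; return (np.array(p)[:2]-RO)@np.array([[np.cos(t),-np.sin(t)],[np.sin(t),np.cos(t)]])*1000
def tofx(p):
    t=TH; return (np.array(p)[:2]-O)@np.array([[np.cos(t),-np.sin(t)],[np.sin(t),np.cos(t)]])*1000
E
python3 - <<'E'
from h import *
from plant import robot
c=dict(np.load("top0.npz"))
q=lambda a:np.array(a)/7.+[185,180]-.5
for p in onz(c,q([(250,213),(420,163)]),.046): print(torack(p))
for p in onz(c,q([(93,320),(100,347),(600,175),(608,202)]),.07): print("top",torack(p))
M=Mori(104.4,30); print(M[:,1],M[:,0]); M=Mori(104.4,-30); print(M[:,1])
s=robot.read_state()
E
```

```text
[29.47230353 33.44547064]
[ 30.06385915 -24.67754194]
top [ 4.46897154 89.04504195]
top [-4.61368214 89.05693   ]
top [  4.74148389 -79.63157401]
top [ -4.49844341 -79.66389635]
[-0.48429158 -0.12434494 -0.8660254 ] [ 0.83881762  0.21537176 -0.5       ]
[ 0.48429158  0.12434494 -0.8660254 ]
```

>>> servo_tool(commands=[{"linear": [0, 0, 0], "rot": [0, 0, 0]}, {"linear": [0, 0, 0], "rot": [0, 0, 0]}, {"linear": [0, 0, 0], "rot": [0, 0, 0]}, {"linear": [0, -6, 0], "rot": [0, 0, 0]}, {"linear": [0, -12, 0], "rot": [0, 0, 0]}, {"linear": [0, -18, 0], "rot": [0, 0, 0]}, {"linear": [0, -18, 0], "rot": [0, 0, 0]}, {"linear": [0, -18, 0], "rot": [0, 0, 0]}], jaw=6.6)

```text
t: 5.25
ee_pos: [0.5276, -0.1154, 0.2264]
ee_rot: [0.707, 0.044, -0.042, -0.704]
wrist_force: [-0.6, 1.3, -0.9]
finger_gap: 0.066
```

Run:
```python
from h import *
from plant import robot
s=robot.read_state(); cmd(s,rk(30,4.5,210),Mori(104.4,10)); cmd(s,rk(59,4.5,105),Mori(104.4,30)); print(rk(59,4.5,105))
```

```text
linear [10.9, 1.54, 29.55] rot [-0.007, -0.129, 0.176]
linear [13.75, 12.04, 29.97] rot [-0.029, -0.128, 0.525]
[0.6280273  0.19833133 0.105     ]
```

>>> servo_tool(commands=[{"linear": [3, 0.5, 8], "rot": [0, -0.03, 0.05]}, {"linear": [6, 1, 16], "rot": [0, -0.06, 0.1]}, {"linear": [9, 1.3, 24], "rot": [0, -0.1, 0.15]}, {"linear": [10.9, 1.5, 29.5], "rot": [-0.007, -0.129, 0.176]}, {"linear": [10.9, 1.5, 29.5], "rot": [-0.007, -0.129, 0.176]}, {"linear": [10.9, 1.5, 29.5], "rot": [-0.007, -0.129, 0.176]}, {"linear": [12.5, 6, 30], "rot": [-0.02, -0.128, 0.35]}, {"linear": [13.7, 12, 30], "rot": [-0.03, -0.128, 0.525]}, {"linear": [13.7, 12, 30], "rot": [-0.03, -0.128, 0.525]}, {"linear": [13.7, 12, 30], "rot": [-0.03, -0.128, 0.525]}, {"linear": [13.7, 12, 30], "rot": [-0.03, -0.128, 0.525]}, {"linear": [13.7, 12, 30], "rot": [-0.03, -0.128, 0.525]}])

```text
t: 6.75
ee_pos: [0.6286, 0.1988, 0.1106]
ee_rot: [0.701, -0.093, -0.265, -0.656]
wrist_force: [0.4, 0.9, 0.0]
finger_gap: 0.0657
```

Run:
```python
from look import *
s,c=look("wrist","w3"); look("side","s3")
s=robot.read_state(); print(s["t"],s["ee_pos"],s["q"],s["finger_gap"]); cmd(s,rk(19,4.5,28),Mori(104.4,30))
```

```text
6.85 [0.62802755 0.1987339  0.10862823] [ 0.23866874  0.95488442  0.99937294 -0.00712845  1.70605718 -1.58303484] 0.06576524885010528
linear [0.52, 8.99, -0.03] rot [0.001, 0.0, 0.005]
```

View pics/w3.png

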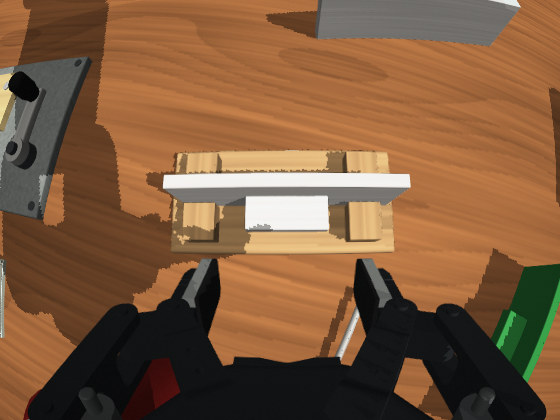

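View pics/s3.png

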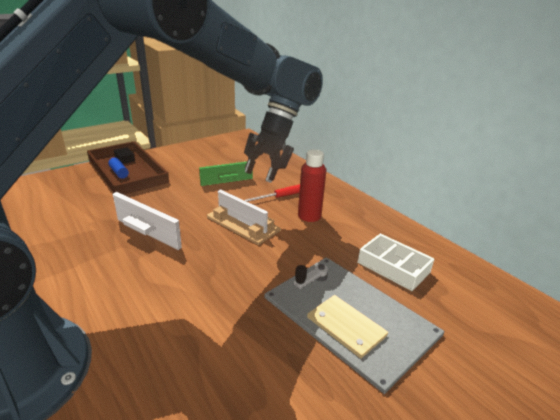

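The wrist view shows the rib's top face at columns 246–328 and rows 197–230, centred between the fingertips. The side view shows the latch open.

Run:
```python
from h import *
c=dict(np.load("w3.npz")); T=wT(c,c)
for p in onz(c,[(246,230),(328,230),(287,230)],.046,T): print("rib",torack(p))
for p in onz(c,[(164,175),(410,175),(164,188),(410,188)],.07,T): print("top",torack(p))
for p in onz(c,[(218,241),(347,241)],.03,T): print("blk",torack(p))
```

```text
rib [ 32.88722108 -25.42203289]
rib [32.84949101 32.73113049]
rib [32.77824096  3.65474609]
top [ -1.32207359 -81.02075474]
top [-1.41546242 88.28612412]
top [  7.95132542 -80.09236152]
top [ 7.85497255 87.36837255]
blk [ 39.49353209 -48.96914962]
blk [39.32891845 49.25281864]
```

>>> servo_tool(commands=[{"linear": [0.7, 3, 0], "rot": [0, 0, 0]}, {"linear": [0.7, 5.5, 0], "rot": [0, 0, 0]}, {"linear": [0.7, 7.5, 0], "rot": [0, 0, 0]}, {"linear": [0.7, 9.0, 0], "rot": [0, 0, 0]}, {"linear": [0.7, 9.0, 0], "rot": [0, 0, 0]}, {"linear": [0.7, 9.0, 0], "rot": [0, 0, 0]}, {"linear": [0.7, 9.0, 0], "rot": [0, 0, 0]}])

```text
t: 7.72
ee_pos: [0.5914, 0.1892, 0.0278]
ee_rot: [0.701, -0.094, -0.265, -0.655]
wrist_force: [-0.4, -0.0, -0.3]
finger_gap: 0.0662
```

Run:
```python
from look import *
s,c=look("wrist","w4"); look("side","s4")
s=robot.read_state(); print(s["t"],s["ee_pos"],torack(s["ee_pos"]),s["wrist_force"],s["finger_gap"])
f=cv2.imread("pics/s4.png"); cv2.imwrite("pics/s4z.png",cv2.resize(f[120:260,180:320],None,fx=4,fy=4,interpolation=2))
```

```text
7.825 [0.59108152 0.18914723 0.02744393] [20.93094474  4.79247556] [-0.20185955 -0.26484774  0.26929992] 0.06593326000287307
```

View pics/w4.png

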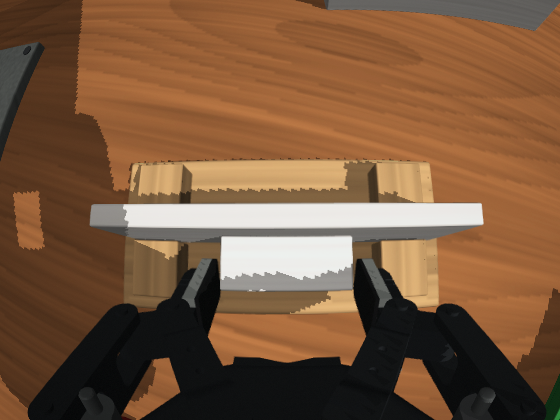

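View pics/s4z.png

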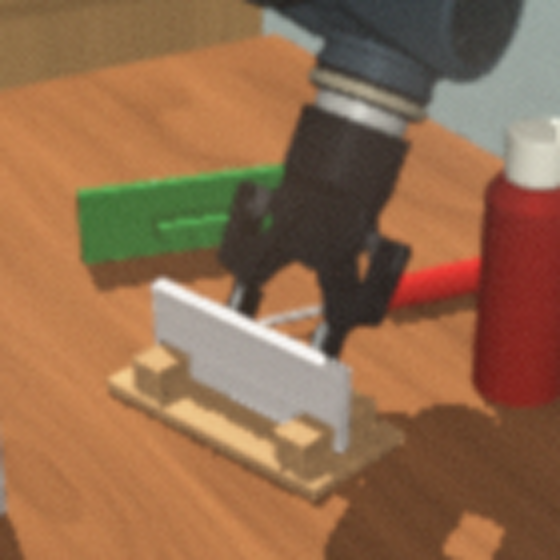

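The fingertips straddle the rib (columns 220–353), about 10 mm short of the plate. I'll go 4 mm deeper and close.

>>> servo_tool(commands=[{"linear": [0.1, 0.4, 0], "rot": [0, 0, 0]}, {"linear": [0.1, 0.4, 0], "rot": [0, 0, 0]}])

```text
t: 8.07
ee_pos: [0.5898, 0.1888, 0.0231]
ee_rot: [0.701, -0.094, -0.266, -0.655]
wrist_force: [-0.5, -0.1, 0.4]
finger_gap: 0.066
```

>>> servo_tool(commands=[{"linear": [0, 0, 0], "rot": [0, 0, 0]}, {"linear": [0, 0, 0], "rot": [0, 0, 0]}, {"linear": [0, 0, 0], "rot": [0, 0, 0]}, {"linear": [0, 0, 0], "rot": [0, 0, 0]}], jaw=5.5, force=80)

```text
t: 8.57
ee_pos: [0.5904, 0.1889, 0.0238]
ee_rot: [0.701, -0.093, -0.265, -0.655]
wrist_force: [2.6, -0.1, 6.5]
finger_gap: 0.0578
```

Run:
```python
from look import *
s=robot.read_state(); print(s["t"],s["ee_pos"],torack(s["ee_pos"]),s["wrist_force"],s["finger_gap"])
M=R.from_quat(s["ee_rot"]).as_matrix(); p=s["ee_pos"]
cmd(s,np.array(p)+[0,0,.03],M); cmd(s,np.array(p)+[-.01,0,.12],M)
# placement: tool pitch -60 (flat) ; bar offset in tool frame
b=rk(-5,4.5,40); off=M.T@(b-p); print("bar origin in tool",off*1000)
for pit in (-45,-50,-55,-60):
    Mt=Mori(97.14,pit); print(pit,Mt[:,1]);
```

```text
8.575 [0.59037566 0.1888696  0.02375499] [20.17822088  4.6991139 ] [ 2.64588078 -0.06329202  6.47462827] 0.057766765102490895
linear [-1.48, -2.61, -0.0] rot [0.0, 0.0, 0.0]
linear [-6.77, -9.95, 0.24] rot [0.0, 0.0, 0.0]
bar origin in tool [-29.91710683  -1.67671874  -0.19548575]
-45 [ 0.70162346  0.08788929 -0.70710678]
-50 [ 0.76010408  0.0952149  -0.64278761]
-55 [ 0.81279985  0.10181587 -0.57357644]
-60 [ 0.85930973  0.10764196 -0.5       ]
```

>>> servo_tool(commands=[{"linear": [-0.75, -1.3, 0], "rot": [0, 0, 0]}, {"linear": [-1.5, -2.6, 0], "rot": [0, 0, 0]}, {"linear": [-3, -5.2, 0], "rot": [0, 0, 0]}, {"linear": [-4.5, -7.8, 0], "rot": [0, 0, 0]}, {"linear": [-7, -10.5, 0.2], "rot": [0, 0, 0]}, {"linear": [-9.5, -13.5, 0.2], "rot": [0, 0, 0]}, {"linear": [-9.5, -13.5, 0.2], "rot": [0, 0, 0]}, {"linear": [-9.5, -13.5, 0.2], "rot": [0, 0, 0]}])

```text
t: 9.57
ee_pos: [0.5742, 0.1869, 0.1873]
ee_rot: [0.701, -0.094, -0.265, -0.655]
wrist_force: [0.8, -0.3, -4.7]
finger_gap: 0.0578
```

Run:
```python
from look import *
s,c=look("wrist","w5"); look("side","s5")
s=robot.read_state(); print(s["t"],s["ee_pos"],torack(s["ee_pos"]),s["wrist_force"],s["finger_gap"])
f=cv2.imread("pics/s5.png"); cv2.imwrite("pics/s5z.png",cv2.resize(f[80:260,160:340],None,fx=3,fy=3,interpolation=2))
```

```text
9.675 [0.57402037 0.18681944 0.18656002] [3.82691008 6.78075792] [ 0.03434505  1.11226596 -3.5694768 ] 0.05804705206163337
```

View pics/w5.png

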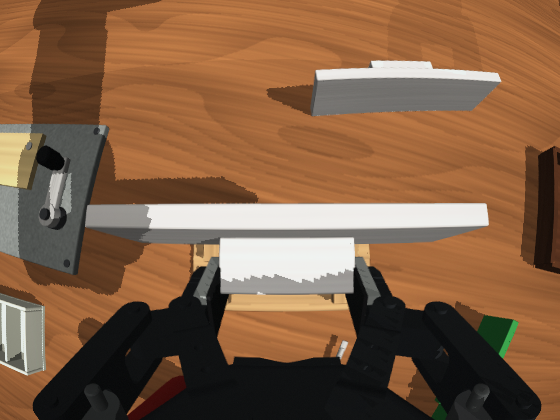

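View pics/s5z.png

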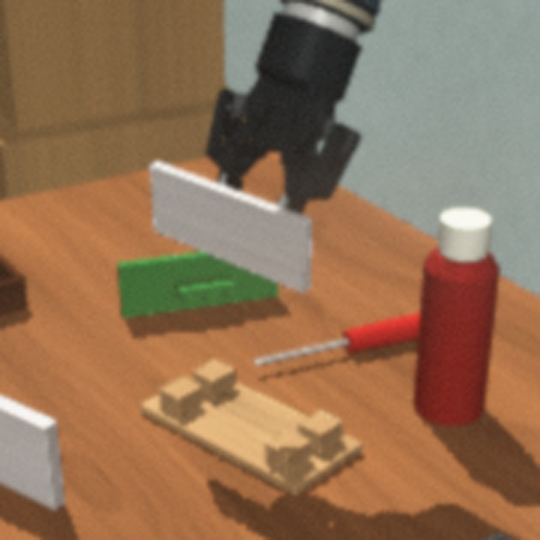

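The bar is held and hasn't shifted in the grip. Before choosing the placing tilt I'll check reachability with a quick kinematic fit from the logged joints.

Run:
```python
from h import *
from plant import robot
from scipy.optimize import least_squares
s=robot.read_state(); print(s["q"])
D=[([.3512,1.6525,1.1391],(.1575,.5266,.2308)),([.40774246,1.75075919,.98066554],(.52482,-.116599,.16454)),([.95488442,.99937294,1.70605718],(.62803,.19873,.10863)),(list(s["q"][[1,2,4]] if hasattr(s["q"],'shape') else [s["q"][i] for i in (1,2,4)]),tuple(s["ee_pos"]))]
def f(p,q): 
    h,L1,L2,Lt,r0=p; a,b,cc=q[0],q[0]+q[1],sum(q)
    return np.array([r0+L1*np.sin(a)+L2*np.sin(b)+Lt*np.sin(cc), h+L1*np.cos(a)+L2*np.cos(b)+Lt*np.cos(cc)])
g=lambda p:np.concatenate([f(p,q)-[np.hypot(*x[:2]),x[2]] for q,x in D])
r=least_squares(g,[.3,.45,.4,.3,0]); print(r.x,r.fun*1000)
```

```text
[ 0.24033116  0.76747452  1.16472647 -0.00642466  1.72877353 -1.58148192]
[ 0.20801043  0.48169474  0.42813713  0.24953099 -0.00748054] [-3.07357004  0.36487933  2.82073945 -1.23703939  0.31255189  0.77094771
 -0.0597215   0.10121249]
```

```bash
cat > ik.py <<'E'
from h import *
h,L1,L2,Lt=.208,.4817,.4281,.2495
def Rz(a): return R.from_euler('z',a).as_matrix()
def Ry(a): return R.from_euler('y',a).as_matrix()
def ik(T,M):
    W=np.array(T)-Lt*M[:,1]; q1=np.arctan2(W[1],W[0]); r=np.hypot(*W[:2]); z=W[2]-h
    D=np.hypot(r,z); c3=(D*D-L1**2-L2**2)/(2*L1*L2); q3=np.arccos(np.clip(c3,-1,1)); q2=np.arctan2(r,z)-np.arctan2(L2*np.sin(q3),L1+L2*np.cos(q3))
    F=Rz(q1)@Ry(q2+q3); d=F.T@M[:,1]; q5=np.arccos(d[2]); q4=np.arctan2(d[1],d[0])
    # q6 relative: frame after Rz(q4)Ry(q5): compare tool z
    G=F@Rz(q4)@Ry(q5); m=G.T@M[:,2]; a6=np.arctan2(m[1],m[0])
    return np.array([q1,q2,q3,q4,q5,a6]),c3,W
E
python3 - <<'E'
from ik import *
from plant import robot
s=robot.read_state(); M=R.from_quat(s["ee_rot"]).as_matrix(); q,_,W=ik(s["ee_pos"],M); print(np.round(q,3),np.round(s["q"],3))
off=np.array([-29.9,-1.7,-.2])/1000
# bar flat: fixture
for pit in (-60,-50,-40,-30):
    for xx in (38,):
        Mt=Mori(97.14,pit); b=fx(xx,0,16+ 30*np.sin(np.radians(60+pit))); T=b-Mt@off
        q,c3,W=ik(T,Mt); print(pit,np.round(T,3),np.round(tofx(T),1),"q",np.round(q,3),round(c3,2),"W",np.round(W,3))
E
```

```text
[0.304 0.752 1.194 0.026 1.715 1.62 ] [ 0.24   0.767  1.165 -0.006  1.729 -1.581]
-60 [ 0.634 -0.234  0.041] [54.4  0.2] q [-0.556  0.75   1.993  2.236  0.764 -1.211] -0.41 W [ 0.42  -0.261  0.166]
-50 [ 0.638 -0.233  0.043] [58.5  0.2] q [-0.52   0.697  1.937  2.021  0.537 -0.962] -0.36 W [ 0.449 -0.257  0.203]
-40 [ 0.642 -0.233  0.044] [62.   0.2] q [-0.482  0.67   1.86   1.549  0.376 -0.465] -0.29 W [ 0.483 -0.253  0.235]
-30 [ 0.645 -0.233  0.044] [64.7  0.2] q [-0.444  0.669  1.765  0.838  0.371  0.262] -0.19 W [ 0.521 -0.248  0.261]
```

Run:
```python
from ik import *
c=dict(np.load("top0.npz")); f=c["frame"][:,:,::-1]; hsv=cv2.cvtColor(f,cv2.COLOR_BGR2HSV)
wc=((hsv[...,1]<60)&(hsv[...,2]>120)).astype(np.uint8); wc[:, :330]=0;wc[165:]=0;wc[:90]=0
k=max(cv2.findContours(wc,0,2)[0],key=cv2.contourArea); P=onz(c,k[:,0],.04)[:,:2].astype(np.float32)
b=cv2.boxPoints(cv2.minAreaRect(P)); print("tray",cv2.minAreaRect(P)); print([np.round(tofx(x),0).tolist() for x in b])
off=np.array([-29.9,-1.7,-.2])/1000
for pit in (60,50,40,30,0):
    Mt=Mori(97.14+180-360,pit); 
    Mf=Mt
    # flip: tool points toward robot => pitch sign reversed for jaw reversed
    for sg in (1,-1):
        Mt=Mori(97.14-180,sg*pit)
        bz=Mt@(Mori(104.4,30).T@np.r_[np.cos(RY),np.sin(RY),0])
        T=fx(38,0,16)-Mt@off; q,c3,W=ik(T,Mt); print(sg*pit,"barz",np.round(bz,2),"T",np.round(tofx(T),1),round(T[2],3),"q",np.round(q,2),"c3",round(c3,2),"W",np.round(W,3))
```

```text
tray ((0.7711529731750488, -0.16470465064048767), (0.08914042264223099, 0.14144763350486755), 11.47275447845459)
[[149.0, 119.0], [160.0, -22.0], [249.0, -15.0], [238.0, 126.0]]
60 barz [-0.86 -0.11 -0.5 ] T [24.5 -0.2] -0.011 q [-0.6   0.85  2.03  2.29  0.86  1.8 ] c3 -0.45 W [ 0.39  -0.265  0.114]
-60 barz [-0. -0.  1.] T [21.6 -0.2] 0.041 q [-0.25  1.26  0.77 -0.38  2.1  -1.96] c3 0.72 W [ 0.816 -0.211  0.166]
50 barz [-0.93 -0.12 -0.34] T [20.1 -0.2] -0.008 q [-0.57  0.77  2.01  2.16  0.63  1.96] c3 -0.42 W [ 0.411 -0.262  0.152]
-50 barz [-0.17 -0.02  0.98] T [17.5 -0.2] 0.038 q [-0.27  1.15  0.92 -0.31  1.89 -1.93] c3 0.61 W [ 0.787 -0.215  0.198]
40 barz [-0.98 -0.12 -0.17] T [16.2 -0.2] -0.005 q [-0.53  0.72  1.96  1.85  0.42  2.3 ] c3 -0.38 W [ 0.437 -0.259  0.187]
-40 barz [-0.34 -0.04  0.94] T [14.  -0.2] 0.034 q [-0.28  1.05  1.06 -0.26  1.68 -1.92] c3 0.49 W [ 0.753 -0.219  0.225]
30 barz [-0.99 -0.12 -0.  ] T [13.  -0.2] -0.0 q [-0.5   0.69  1.89  1.2   0.32  2.98] c3 -0.31 W [ 0.469 -0.255  0.216]
-30 barz [-0.5  -0.06  0.87] T [11.3 -0.2] 0.029 q [-0.3   0.96  1.2  -0.21  1.46 -1.92] c3 0.36 W [ 0.715 -0.224  0.246]
0 barz [-0.86 -0.11  0.5 ] T [ 8.1 -0.2] 0.014 q [-0.39  0.75  1.59  0.    0.8  -2.08] c3 -0.02 W [ 0.588 -0.24   0.264]
0 barz [-0.86 -0.11  0.5 ] T [ 8.1 -0.2] 0.014 q [-0.39  0.75  1.59  0.    0.8  -2.08] c3 -0.02 W [ 0.588 -0.24   0.264]
```

Pointing away from the robot would break the last joint's range. Turning the bar half round ("either way round" is allowed) and placing it with the tool pointing back towards the robot stays in range and clears the tray. I'll turn it in two moves.

Run:
```python
from ik import *
from plant import robot
s=robot.read_state(); M1=Mori(8,0);p1=[.56,.03,.28]; cmd(s,p1,M1); print(ik(p1,M1)[0])
```

```text
linear [-9.2, -5.49, -14.84] rot [0.437, 1.641, -0.389]
[0.05352027 0.32643751 1.56459465 0.         1.25056049 3.05548658]
```

>>> servo_tool(commands=[{"linear": [-1, -1.5, 0], "rot": [0.044, 0.164, -0.039]}, {"linear": [-2, -3, -1], "rot": [0.087, 0.328, -0.078]}, {"linear": [-3, -4, -3], "rot": [0.131, 0.492, -0.117]}, {"linear": [-4, -5, -5], "rot": [0.175, 0.656, -0.156]}, {"linear": [-5, -5.5, -7], "rot": [0.218, 0.82, -0.195]}, {"linear": [-6, -5.5, -9], "rot": [0.262, 0.985, -0.233]}, {"linear": [-7, -5.5, -11], "rot": [0.306, 1.149, -0.272]}, {"linear": [-8, -5.5, -13], "rot": [0.35, 1.313, -0.311]}, {"linear": [-9.2, -5.5, -14.8], "rot": [0.393, 1.477, -0.35]}, {"linear": [-9.2, -5.5, -14.8], "rot": [0.437, 1.641, -0.389]}, {"linear": [-9.2, -5.5, -14.8], "rot": [0.437, 1.641, -0.389]}, {"linear": [-9.2, -5.5, -14.8], "rot": [0.437, 1.641, -0.389]}])

```text
t: 11.18
ee_pos: [0.5599, 0.0306, 0.2794]
ee_rot: [0.535, -0.464, 0.462, -0.534]
wrist_force: [-0.0, -0.1, -3.2]
finger_gap: 0.0577
```

Run:
```python
from ik import *
from plant import robot
s=robot.read_state(); print(s["t"],s["ee_pos"],np.round(s["q"],2),np.round(s["wrist_force"],1),s["finger_gap"]); M1=Mori(97.14-180,-20);p1=fx(40,0,240); cmd(s,p1,M1); print(ik(p1,M1)[0])
```

```text
11.175 [0.55988914 0.03062329 0.27939144] [-0.03  0.33  1.56  0.    1.25 -0.17] [-0.  -0.1 -3.2] 0.05770892567835772
linear [27.24, 3.9, 2.16] rot [-0.275, 1.572, -0.271]
[-0.30931397  0.73152593  1.05587877 -0.14504788  1.67208229 -1.99624626]
```

>>> servo_tool(commands=[{"linear": [3, 0.4, 0.2], "rot": [-0.028, 0.157, -0.027]}, {"linear": [6, 0.8, 0.5], "rot": [-0.055, 0.314, -0.054]}, {"linear": [9, 1.2, 0.7], "rot": [-0.083, 0.47, -0.081]}, {"linear": [12, 1.6, 1], "rot": [-0.11, 0.63, -0.108]}, {"linear": [15, 2, 1.2], "rot": [-0.138, 0.786, -0.135]}, {"linear": [18, 2.4, 1.5], "rot": [-0.165, 0.943, -0.163]}, {"linear": [21, 2.8, 1.7], "rot": [-0.19, 1.1, -0.19]}, {"linear": [24, 3.3, 2], "rot": [-0.22, 1.26, -0.217]}, {"linear": [27.2, 3.9, 2.2], "rot": [-0.25, 1.415, -0.244]}, {"linear": [27.2, 3.9, 2.2], "rot": [-0.275, 1.572, -0.271]}, {"linear": [27.2, 3.9, 2.2], "rot": [-0.275, 1.572, -0.271]}, {"linear": [27.2, 3.9, 2.2], "rot": [-0.275, 1.572, -0.271]}])

```text
t: 12.68
ee_pos: [0.6206, -0.235, 0.2397]
ee_rot: [0.168, -0.688, 0.702, 0.077]
wrist_force: [-0.3, -0.6, -3.1]
finger_gap: 0.0577
```

Run:
```python
from ik import *
from plant import robot
s=robot.read_state(); print(s["t"],s["ee_pos"],np.round(s["q"],2),np.round(s["wrist_force"],1),s["finger_gap"]); M1=Mori(97.14-180,-60)
off=np.array([-29.9,-1.7,-.2])/1000
p1=fx(38,0,42)-M1@off; cmd(s,p1,M1)
```

```text
12.675 [ 0.62057563 -0.23497774  0.23974318] [-0.37  0.73  1.06 -0.16  1.66  1.08] [-0.3 -0.6 -3.1] 0.05774119310804171
linear [-4.12, 16.88, 0.13] rot [-0.002, 0.005, -0.698]
```

Next I'll go to flat, about 30 mm above the board, and look.

>>> servo_tool(commands=[{"linear": [0, 1, 0.1], "rot": [0, 0, -0.17]}, {"linear": [0, 3, 0.1], "rot": [0, 0, -0.34]}, {"linear": [-1, 6, 0.1], "rot": [0, 0, -0.51]}, {"linear": [-2.5, 11, 0.1], "rot": [0, 0, -0.698]}, {"linear": [-4.1, 16.9, 0.1], "rot": [0, 0, -0.698]}, {"linear": [-4.1, 16.9, 0.1], "rot": [0, 0, -0.698]}, {"linear": [-4.1, 16.9, 0.1], "rot": [0, 0, -0.698]}, {"linear": [-4.1, 16.9, 0.1], "rot": [0, 0, -0.698]}])

```text
t: 13.68
ee_pos: [0.6031, -0.2386, 0.0711]
ee_rot: [0.391, -0.589, 0.635, 0.311]
wrist_force: [-0.1, 0.2, -2.9]
finger_gap: 0.058
```

Run:
```python
from look import *
look("wrist","w6"); look("side","s6"); look("top","t6")
s=robot.read_state(); print(s["t"],s["ee_pos"],tofx(s["ee_pos"]),np.round(s["q"],2),np.round(s["wrist_force"],1))
f=cv2.imread("pics/s6.png"); cv2.imwrite("pics/s6z.png",cv2.resize(f[200:400,240:460],None,fx=3,fy=3,interpolation=2))
f=cv2.imread("pics/t6.png"); cv2.imwrite("pics/t6z.png",cv2.resize(f[100:280,320:500],None,fx=3,fy=3,interpolation=2))
M1=Mori(97.14-180,-60)
off=np.array([-29.9,-1.7,-.2])/1000
p1=fx(38,0,12)-M1@off; cmd(s,p1,M1)
```

```text
13.825 [ 0.60226473 -0.23832423  0.06907063] [22.00290419 -0.26108492] [-0.3   1.26  0.7  -0.44  2.14  1.09] [-0.6 -0.7 -3.1]
linear [-2.75, 1.65, -0.0] rot [-0.004, 0.004, -0.003]
```

View pics/w6.png

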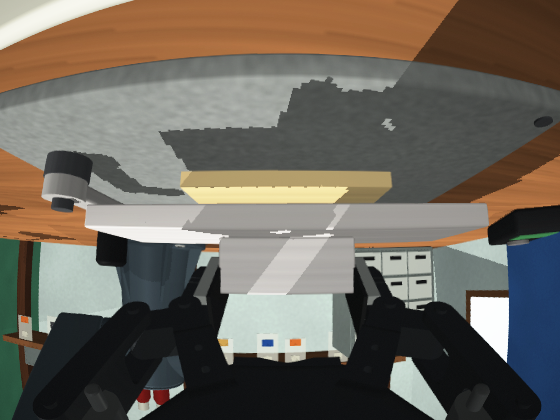

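View pics/s6z.png

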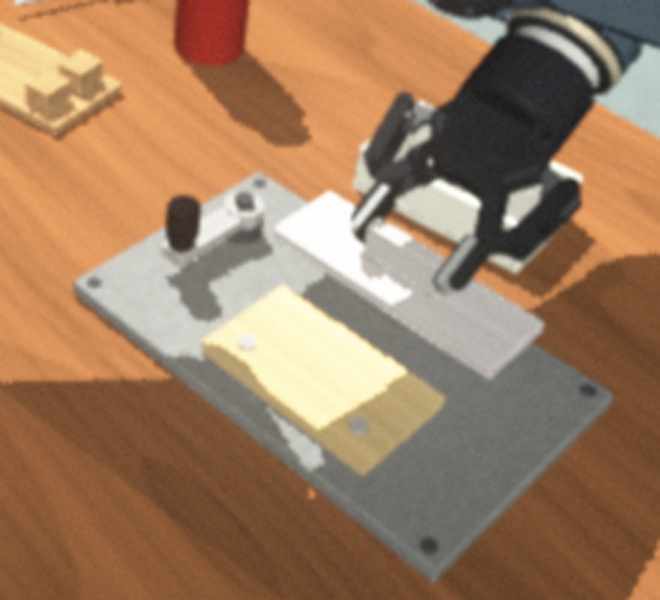

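View pics/t6z.png

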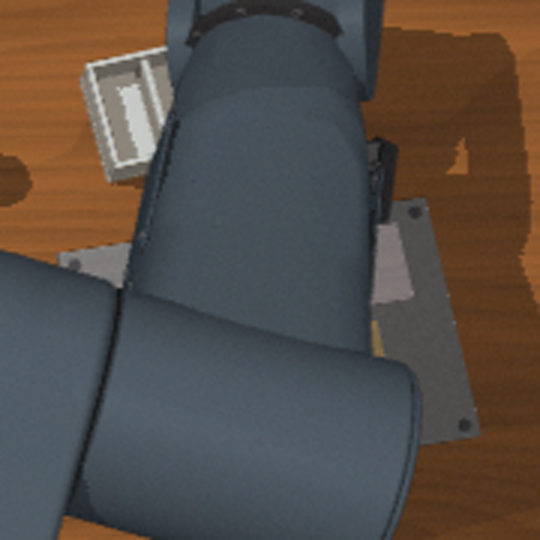

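The bar is flat above the open strip with the rib up. The wrist view shows its centre at column 286 over the panel's centre at 286, with parallel edges. Lowering now.

>>> servo_tool(commands=[{"linear": [-1.2, 0.7, 0], "rot": [0, 0, 0]}, {"linear": [-2.0, 1.2, 0], "rot": [0, 0, 0]}, {"linear": [-2.4, 1.4, 0], "rot": [0, 0, 0]}, {"linear": [-2.6, 1.55, 0], "rot": [0, 0, 0]}, {"linear": [-2.6, 1.55, 0], "rot": [0, 0, 0]}, {"linear": [-2.6, 1.55, 0], "rot": [0, 0, 0]}])

```text
t: 14.58
ee_pos: [0.6021, -0.2384, 0.0391]
ee_rot: [0.392, -0.589, 0.634, 0.312]
wrist_force: [-0.6, 0.3, -3.2]
finger_gap: 0.0577
```

Run:
```python
from look import *
look("side","s7"); look("wrist","w7")
s=robot.read_state(); print(s["t"],s["ee_pos"],tofx(s["ee_pos"]),np.round(s["torque"],2),np.round(s["wrist_force"],1))
M=R.from_quat(s["ee_rot"]).as_matrix(); print("fixture -x 1cm in tool:",np.round(M.T@-np.r_[np.cos(TH),np.sin(TH),0],3),"down",np.round(M.T@[0,0,-1],3))
f=cv2.imread("pics/s7.png"); cv2.imwrite("pics/s7z.png",cv2.resize(f[220:380,280:460],None,fx=4,fy=3.6,interpolation=2))
```

```text
14.675 [ 0.60203316 -0.23838596  0.03908067] [21.76545888 -0.29355971] [ 0.15 -0.85  0.01] [-0.5 -0.2 -3.7]
fixture -x 1cm in tool: [ 0.503  0.864 -0.005] down [-0.864  0.503  0.001]
```

View pics/s7z.png

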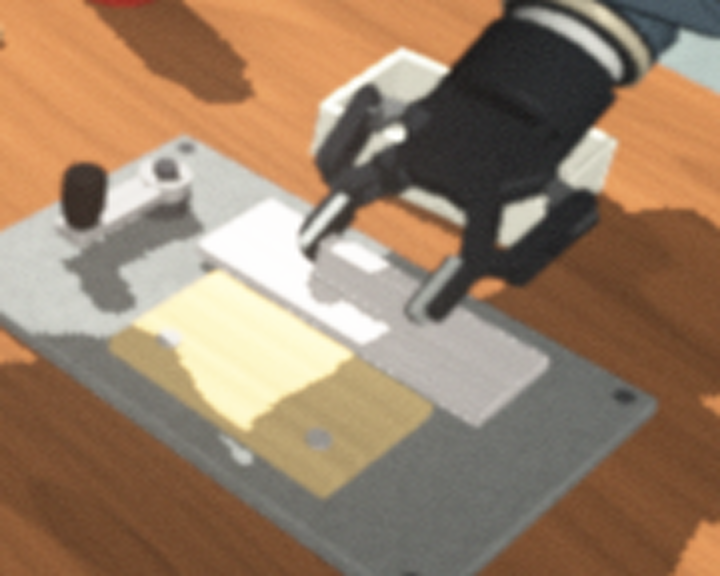

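View pics/w7.png

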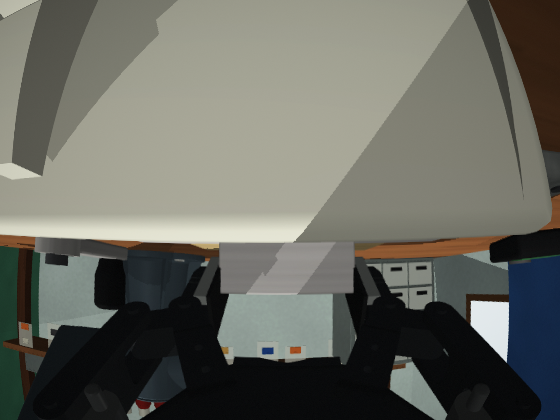

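>>> servo_tool(commands=[{"linear": [-0.11, 0.07, 0], "rot": [0, 0, 0]}, {"linear": [-0.22, 0.13, 0], "rot": [0, 0, 0]}, {"linear": [-0.22, 0.13, 0], "rot": [0, 0, 0]}])

```text
t: 15.05
ee_pos: [0.6019, -0.2384, 0.0364]
ee_rot: [0.392, -0.589, 0.634, 0.312]
wrist_force: [-0.2, 1.1, -3.6]
finger_gap: 0.0579
```

>>> servo_tool(commands=[{"linear": [-0.09, 0.05, 0], "rot": [0, 0, 0]}, {"linear": [-0.17, 0.1, 0], "rot": [0, 0, 0]}, {"linear": [-0.17, 0.1, 0], "rot": [0, 0, 0]}])

```text
t: 15.42
ee_pos: [0.6022, -0.2383, 0.0356]
ee_rot: [0.391, -0.589, 0.635, 0.312]
wrist_force: [-0.6, 2.7, 5.0]
finger_gap: 0.0579
```

Touched down (about +8 N). Now I'll slide towards the panel.

>>> servo_tool(commands=[{"linear": [0.15, 0.26, 0], "rot": [0, 0, 0]}, {"linear": [0.3, 0.52, 0], "rot": [0, 0, 0]}, {"linear": [0.35, 0.6, 0], "rot": [0, 0, 0]}, {"linear": [0.35, 0.6, 0], "rot": [0, 0, 0]}])

```text
t: 15.92
ee_pos: [0.5954, -0.2393, 0.0358]
ee_rot: [0.391, -0.589, 0.635, 0.312]
wrist_force: [3.8, 0.9, 1.7]
finger_gap: 0.0578
```

Run:
```python
from look import *
s=robot.read_state(); print(s["t"],s["ee_pos"],tofx(s["ee_pos"]),np.round(s["torque"],2),np.round(s["wrist_force"],1))
```

```text
15.925 [ 0.59540735 -0.23930187  0.03577771] [15.07718001 -0.37880923] [-0.27 -0.54  0.14] [3.8 0.9 1.7]
```

>>> servo_tool(commands=[{"linear": [0.05, 0.09, 0], "rot": [0, 0, 0]}, {"linear": [0.1, 0.17, 0], "rot": [0, 0, 0]}, {"linear": [0.15, 0.26, 0], "rot": [0, 0, 0]}, {"linear": [0.2, 0.34, 0], "rot": [0, 0, 0]}, {"linear": [0.2, 0.34, 0], "rot": [0, 0, 0]}])

```text
t: 16.55
ee_pos: [0.594, -0.2396, 0.037]
ee_rot: [0.389, -0.59, 0.637, 0.309]
wrist_force: [25.3, 1.1, 3.9]
finger_gap: 0.0579
```

The bar contacts the panel at T x=13.6, as predicted. I'll relax, open and lift straight up.

>>> servo_tool(commands=[{"linear": [0, 0, 0], "rot": [0, 0, 0]}, {"linear": [0, 0, 0], "rot": [0, 0, 0]}])

```text
t: 16.8
ee_pos: [0.5946, -0.2395, 0.0367]
ee_rot: [0.388, -0.59, 0.637, 0.308]
wrist_force: [9.9, -0.2, -0.6]
finger_gap: 0.0578
```

>>> servo_tool(commands=[{"linear": [0, 0, 0], "rot": [0, 0, 0]}, {"linear": [0, 0, 0], "rot": [0, 0, 0]}, {"linear": [0, 0, 0], "rot": [0, 0, 0]}, {"linear": [1.7, -1, 0], "rot": [0, 0, 0]}, {"linear": [4.3, -2.5, 0], "rot": [0, 0, 0]}, {"linear": [8.6, -5, 0], "rot": [0, 0, 0]}, {"linear": [12, -9, 0], "rot": [0, 0, 0.3]}, {"linear": [12, -11, 0], "rot": [0, 0, 0.6]}, {"linear": [12, -11, 0], "rot": [0, 0, 0.85]}, {"linear": [12, -11, 0], "rot": [0, 0, 1.05]}, {"linear": [12, -11, 0], "rot": [0, 0, 1.05]}, {"linear": [12, -11, 0], "rot": [0, 0, 1.05]}], jaw=7.2)

```text
t: 18.3
ee_pos: [0.6267, -0.235, 0.1989]
ee_rot: [0.038, -0.705, 0.707, -0.055]
wrist_force: [-0.2, 0.1, 0.1]
finger_gap: 0.0717
```

Run:
```python
from look import *
look("side","s8"); look("top","t8"); look("wrist","w8")
s=robot.read_state(); print(s["t"],s["ee_pos"],tofx(s["ee_pos"]),np.round(s["q"],2),np.round(s["wrist_force"],1),s["finger_gap"])
f=cv2.imread("pics/s8.png"); cv2.imwrite("pics/s8z.png",cv2.resize(f[220:380,260:460],None,fx=4,fy=3.6,interpolation=2))
```

```text
18.45 [ 0.62653395 -0.23512341  0.19806495] [46.48176633 -0.10161541] [-0.43  0.59  1.36  0.01  1.17  1.01] [0.3 0.4 0.5] 0.07251337878139594
```

View pics/s8z.png

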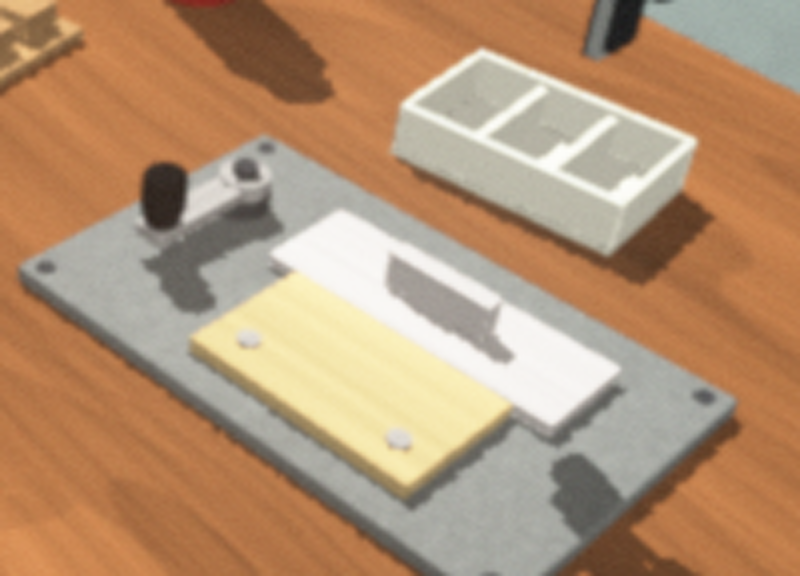

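View pics/w8.png

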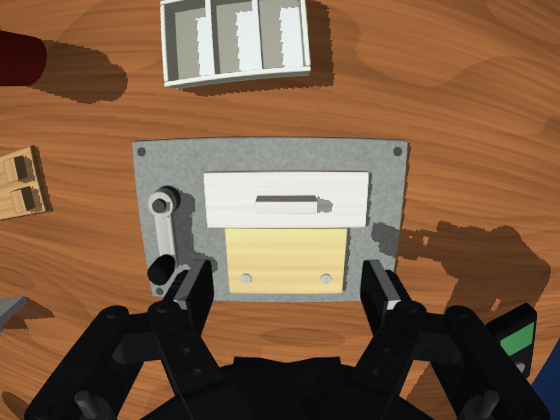

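View pics/t8.png

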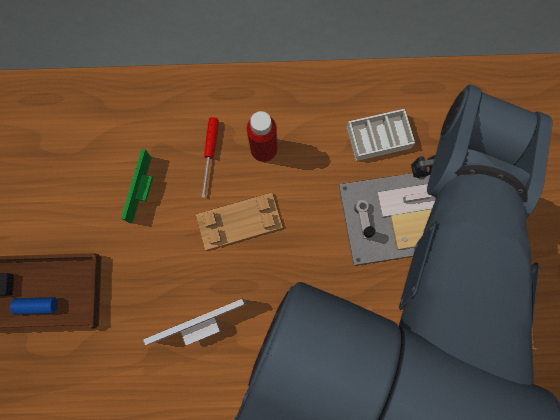

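The bar lies flat and rib up against the panel: wrist columns 205–369 against the panel's 226–347, both centred at 287. I'll check the joint line enlarged.

Run:
```python
from ik import *
from plant import robot
f=cv2.imread("pics/w8.png"); cv2.imwrite("pics/w8z.png",cv2.resize(f[160:250,190:385],None,fx=4,fy=4,interpolation=cv2.INTER_NEAREST))
c=dict(np.load("w8.npz")); T=wT(c,c)
for p in [(205,172),(368,172),(369,227),(206,227),(227,229),(346,229)]: print(p,tofx(onz(c,[p],.022,T)[0]).round(1))
print("knob",tofx(onz(c,[(160,272)],.065,T)[0]))
s=robot.read_state(); M1=Mori(7.14-0,0); 
for az in (7.14,-172.86):
    cmd(s,fx(-35,130,130),Mori(az)); print(ik(fx(-35,130,130),Mori(az))[0][[0,5]])
```

```text
(205, 172) [62.7 81.2]
(368, 172) [ 63.6 -85.5]
(369, 227) [  3.6 -91.3]
(206, 227) [ 2.9 84. ]
(227, 229) [ 1. 61.]
(346, 229) [  1.5 -65.9]
knob [-31.00031672 126.40422842]
linear [8.18, 6.62, -13.08] rot [-0.016, -1.565, -0.011]
[-0.21594768  2.80102847]
linear [8.18, 6.62, -13.08] rot [0.011, 1.577, -0.016]
[-0.21594768 -0.34056418]
```

View pics/w8z.png

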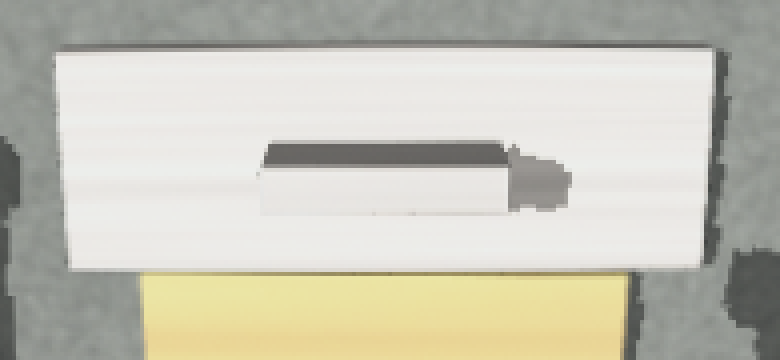

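There's a thin dark line of about 1 px (≈1 mm), so the bar is within tolerance, but I'll nudge it fully flush with closed fingers from the far side.

Run:
```python
from ik import *
from plant import robot
s=robot.read_state()
for p in [(84,0,60),(84,0,18),(72,0,18)]: cmd(s,fx(*p),Mori(-82.86))
```

```text
linear [-3.51, 13.87, -0.03] rot [-0.003, 0.006, -0.017]
linear [-3.44, 18.07, -0.05] rot [-0.003, 0.006, -0.017]
linear [-2.24, 18.05, -0.05] rot [-0.003, 0.006, -0.017]
```

>>> servo_tool(commands=[{"linear": [-3.5, 3, 0], "rot": [0, 0, -0.017]}, {"linear": [-3.5, 8, 0], "rot": [0, 0, -0.017]}, {"linear": [-3.5, 12, 0], "rot": [0, 0, -0.017]}, {"linear": [-3.45, 15.5, 0], "rot": [0, 0, -0.017]}, {"linear": [-3.45, 17.8, 0], "rot": [0, 0, -0.017]}, {"linear": [-3.45, 17.8, 0], "rot": [0, 0, -0.017]}, {"linear": [-3.45, 17.8, 0], "rot": [0, 0, -0.017]}, {"linear": [-3.45, 17.8, 0], "rot": [0, 0, -0.017]}], jaw=0)

```text
t: 19.45
ee_pos: [0.6646, -0.2311, 0.0223]
ee_rot: [0.045, -0.704, 0.707, -0.047]
wrist_force: [-0.3, 0.4, 1.0]
finger_gap: -0.0002
```

Run:
```python
from look import *
look("side","s9")
s=robot.read_state(); print(s["t"],s["ee_pos"],tofx(s["ee_pos"]),np.round(s["wrist_force"],1),s["finger_gap"])
f=cv2.imread("pics/s9.png"); cv2.imwrite("pics/s9z.png",cv2.resize(f[220:380,260:460],None,fx=4,fy=3.6,interpolation=2))
```

```text
19.5 [ 0.66448938 -0.23106108  0.02210747] [84.64779057 -0.78842372] [-0.5  0.2  0.1] 0.0005923825209369178
```

View pics/s9z.png

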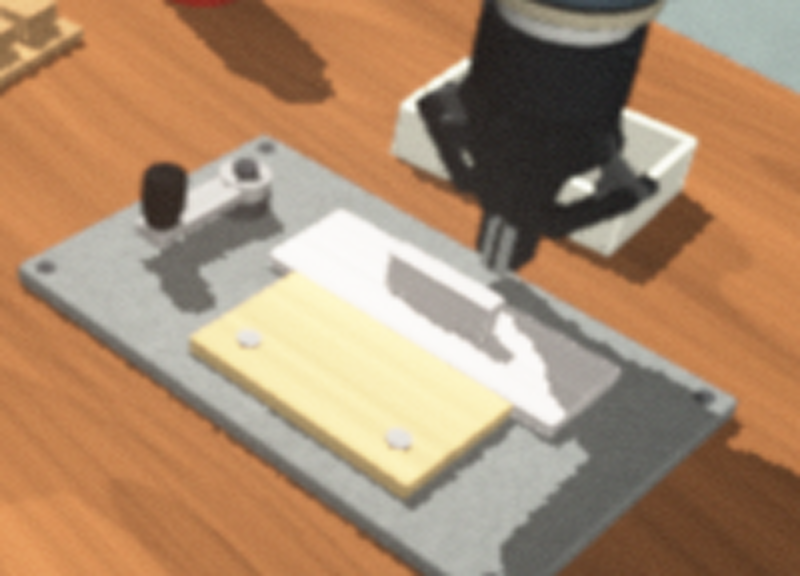

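>>> servo_tool(commands=[{"linear": [0, 0.5, 0], "rot": [0, 0, 0]}, {"linear": [0, 0.5, 0], "rot": [0, 0, 0]}, {"linear": [0.5, 0.5, 0], "rot": [0, 0, 0]}, {"linear": [0.9, 0.5, 0], "rot": [0, 0, 0]}, {"linear": [1.15, 0.5, 0], "rot": [0, 0, 0]}, {"linear": [1.3, 0.5, 0], "rot": [0, 0, 0]}, {"linear": [1.3, 0.5, 0], "rot": [0, 0, 0]}])

```text
t: 20.38
ee_pos: [0.652, -0.2331, 0.0173]
ee_rot: [0.045, -0.704, 0.707, -0.047]
wrist_force: [3.1, -1.2, -1.0]
finger_gap: 0.0001
```

Run:
```python
from look import *
s=robot.read_state(); print(s["t"],s["ee_pos"],tofx(s["ee_pos"]),np.round(s["wrist_force"],1))
```

```text
20.375 [ 0.65197854 -0.23305359  0.01729484] [71.98631149 -1.21045443] [ 3.1 -1.2 -1. ]
```

>>> servo_tool(commands=[{"linear": [0.1, 0, 0], "rot": [0, 0, 0]}, {"linear": [0.2, 0, 0], "rot": [0, 0, 0]}, {"linear": [0.3, 0, 0], "rot": [0, 0, 0]}, {"linear": [0.3, 0, 0], "rot": [0, 0, 0]}])

```text
t: 20.88
ee_pos: [0.6517, -0.2333, 0.0184]
ee_rot: [0.043, -0.703, 0.708, -0.049]
wrist_force: [13.0, 2.5, -2.0]
finger_gap: -0.0001
```

Firm against the panel (13 N, no motion). I'll back off, rise, and go to the knob with the jaws along the jig's x.

>>> servo_tool(commands=[{"linear": [-1, 0, 0], "rot": [0, 0, 0]}, {"linear": [-1, -2, 0], "rot": [0, 0, 0]}, {"linear": [-1, -7, 0], "rot": [0, 0, 0]}, {"linear": [0, -11, 0], "rot": [0, 0, 0]}, {"linear": [0, -11, 0], "rot": [0, 0, 0]}], jaw=6)

```text
t: 21.5
ee_pos: [0.6515, -0.2334, 0.1334]
ee_rot: [0.041, -0.702, 0.709, -0.051]
wrist_force: [0.2, -0.8, 0.2]
finger_gap: 0.0599
```

Run:
```python
from ik import *
from plant import robot
s=robot.read_state(); print(s["t"],s["ee_pos"]); cmd(s,fx(-35.5,130,110),Mori(7.14)); cmd(s,fx(-35.5,130,46),Mori(7.14))
```

```text
21.5 [ 0.65149892 -0.23344353  0.13336559]
linear [10.65, 2.06, -13.24] rot [-0.019, -1.565, -0.003]
linear [10.74, 8.45, -13.3] rot [-0.019, -1.565, -0.003]
```

>>> servo_tool(commands=[{"linear": [2, 0.5, -2], "rot": [0, -0.18, 0]}, {"linear": [4, 0.8, -5], "rot": [0, -0.36, 0]}, {"linear": [6, 1, -8], "rot": [0, -0.54, 0]}, {"linear": [8, 1.5, -11], "rot": [0, -0.72, 0]}, {"linear": [10.7, 2, -13.2], "rot": [-0.01, -0.9, 0]}, {"linear": [10.7, 2, -13.2], "rot": [-0.01, -1.08, 0]}, {"linear": [10.7, 2, -13.2], "rot": [-0.015, -1.26, 0]}, {"linear": [10.7, 2, -13.2], "rot": [-0.019, -1.44, 0]}, {"linear": [10.7, 2, -13.2], "rot": [-0.019, -1.565, 0]}, {"linear": [10.7, 2, -13.2], "rot": [-0.019, -1.565, 0]}, {"linear": [10.7, 2, -13.2], "rot": [-0.019, -1.565, 0]}])

```text
t: 22.88
ee_pos: [0.5284, -0.1166, 0.1105]
ee_rot: [-0.529, 0.469, -0.468, 0.53]
wrist_force: [-0.4, -0.4, -0.6]
finger_gap: 0.0598
```

Run:
```python
from look import *
look("wrist","w10")
s=robot.read_state(); print(s["t"],s["ee_pos"],tofx(s["ee_pos"]),np.round(s["q"],2)); cmd(s,fx(-35.5,130,47),Mori(7.14))
```

```text
22.925 [ 0.52841648 -0.11666201  0.11055325] [-36.15077027 129.63659687] [-0.3   0.49  1.78  0.    0.87 -0.43]
linear [-0.02, 6.36, 0.06] rot [-0.002, -0.002, -0.002]
```

View pics/w10.png

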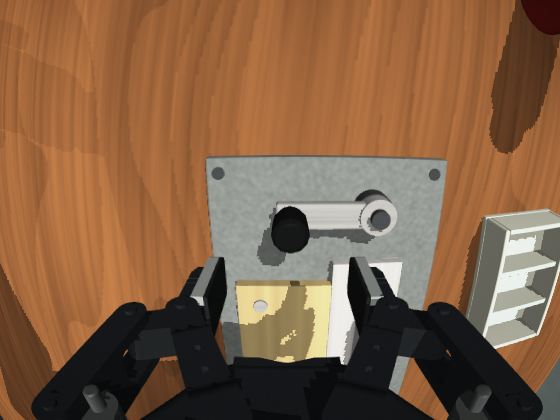

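The knob is centred between the fingers (290,230). I'll lower and grip.

>>> servo_tool(commands=[{"linear": [0, 2.5, 0], "rot": [0, 0, 0]}, {"linear": [0, 5, 0], "rot": [0, 0, 0]}, {"linear": [0, 6, 0], "rot": [0, 0, 0]}, {"linear": [0, 6, 0], "rot": [0, 0, 0]}, {"linear": [0, 6, 0], "rot": [0, 0, 0]}])

```text
t: 23.55
ee_pos: [0.5289, -0.1166, 0.0514]
ee_rot: [-0.528, 0.468, -0.469, 0.531]
wrist_force: [-0.7, 0.1, 0.4]
finger_gap: 0.06
```

>>> servo_tool(commands=[{"linear": [0, 0, 0], "rot": [0, 0, 0]}, {"linear": [0, 0, 0], "rot": [0, 0, 0]}, {"linear": [0, 0, 0], "rot": [0, 0, 0]}, {"linear": [0, 0, 0], "rot": [0, 0, 0]}], jaw=1.8, force=30)

```text
t: 24.05
ee_pos: [0.5306, -0.1169, 0.0523]
ee_rot: [-0.528, 0.467, -0.47, 0.531]
wrist_force: [4.7, 0.8, 1.7]
finger_gap: 0.0225
```

Run:
```python
from ik import *
from plant import robot
s=robot.read_state(); p=np.array(s["ee_pos"]); print(s["t"],p,tofx(p),np.round(s["wrist_force"],1),s["finger_gap"])
for a in (.2,.4,.6,.8,1.0,1.2,1.4,1.57): print(a,end=' ');cmd(s,np.r_[p[:2]+(fx(30-65*np.cos(a),130-65*np.sin(a),0)-fx(-35,130,0))[:2],p[2]],Mori(7.14))
```

```text
24.05 [ 0.5305645  -0.11685565  0.0523074 ] [-34.04348129 129.17747513] [4.7 0.8 1.7] 0.02251781518702633
0.2 linear [1.29, 0.0, 0.13] rot [-0.006, -0.003, -0.0]
0.4 linear [2.53, 0.0, 0.52] rot [-0.006, -0.003, -0.0]
0.6 linear [3.67, 0.01, 1.14] rot [-0.006, -0.003, -0.0]
0.8 linear [4.66, 0.01, 1.98] rot [-0.006, -0.003, -0.0]
1.0 linear [5.46, 0.02, 3.0] rot [-0.006, -0.003, -0.0]
1.2 linear [6.05, 0.02, 4.16] rot [-0.006, -0.003, -0.0]
1.4 linear [6.39, 0.03, 5.41] rot [-0.006, -0.003, -0.0]
1.57 linear [6.48, 0.04, 6.51] rot [-0.006, -0.003, -0.0]
```

>>> servo_tool(commands=[{"linear": [1.3, 0, 0.13], "rot": [0, 0, 0]}, {"linear": [2.5, 0, 0.5], "rot": [0, 0, 0]}, {"linear": [3.1, 0, 0.8], "rot": [0, 0, 0]}, {"linear": [3.7, 0, 1.15], "rot": [0, 0, 0]}, {"linear": [4.2, 0, 1.55], "rot": [0, 0, 0]}, {"linear": [4.65, 0, 2.0], "rot": [0, 0, 0]}, {"linear": [5.1, 0, 2.5], "rot": [0, 0, 0]}, {"linear": [5.45, 0, 3.0], "rot": [0, 0, 0]}, {"linear": [5.8, 0, 3.6], "rot": [0, 0, 0]}, {"linear": [6.05, 0, 4.15], "rot": [0, 0, 0]}, {"linear": [6.05, 0, 4.15], "rot": [0, 0, 0]}])

```text
t: 25.42
ee_pos: [0.5776, -0.1747, 0.0522]
ee_rot: [-0.53, 0.467, -0.47, 0.53]
wrist_force: [-9.3, -20.9, -2.5]
finger_gap: 0.0227
```

Run:
```python
from ik import *
from look import *
look("wrist","w11")
s=robot.read_state(); p=np.array(s["ee_pos"]); print(s["t"],p,tofx(p),np.round(s["wrist_force"],1),s["finger_gap"])
v=tofx(p)-[30,130]; print(np.linalg.norm(v),np.arctan2(-v[1],-v[0]))
for a in (1.4,1.57,1.6): print(a,end=' ');cmd(s,fx(30-65*np.cos(a),130-65*np.sin(a),52),Mori(7.14))
```

```text
25.475 [ 0.57760835 -0.17468861  0.05215763] [ 5.44725966 65.9457088 ] [ -7.6 -20.5  -3.7] 0.02269584171563979
68.59875566836004 1.20475893025888
1.4 linear [-0.0, 0.02, 1.35] rot [-0.003, -0.002, 0.003]
1.57 linear [0.09, 0.02, 2.45] rot [-0.003, -0.002, 0.003]
1.6 linear [0.09, 0.02, 2.65] rot [-0.003, -0.002, 0.003]
```

View pics/w11.png

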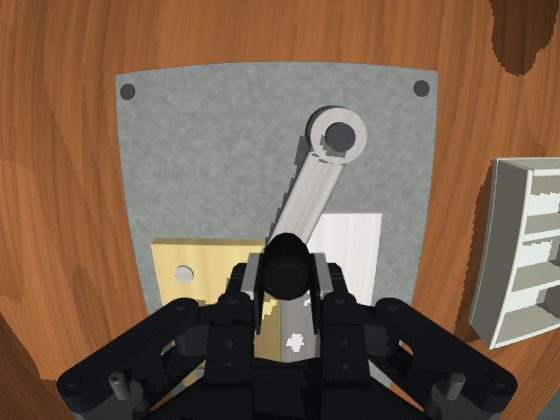

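The latch is at about 1.2 rad and the knob is still gripped. Continuing to the stop.

>>> servo_tool(commands=[{"linear": [-0.1, 0, 0.5], "rot": [0, 0, 0]}, {"linear": [-0.1, 0, 1.0], "rot": [0, 0, 0]}, {"linear": [-0.1, 0, 1.5], "rot": [0, 0, 0]}, {"linear": [-0.1, 0, 2.0], "rot": [0, 0, 0]}, {"linear": [0, 0, 2.5], "rot": [0, 0, 0]}, {"linear": [0, 0, 2.65], "rot": [0, 0, 0]}, {"linear": [0, 0, 2.75], "rot": [0, 0, 0]}, {"linear": [0, 0, 2.75], "rot": [0, 0, 0]}])

```text
t: 26.48
ee_pos: [0.6033, -0.1724, 0.052]
ee_rot: [0.531, -0.467, 0.469, -0.529]
wrist_force: [-8.4, -8.3, 1.3]
finger_gap: 0.0228
```

Run:
```python
from look import *
look("wrist","w12")
s=robot.read_state(); p=np.array(s["ee_pos"]); print(s["t"],p,tofx(p),np.round(s["wrist_force"],1),s["finger_gap"])
```

```text
26.525 [ 0.60329613 -0.17243271  0.05203447] [31.216236   64.99127673] [-8.9 -9.4  1.3] 0.022594873706887265
```

View pics/w12.png

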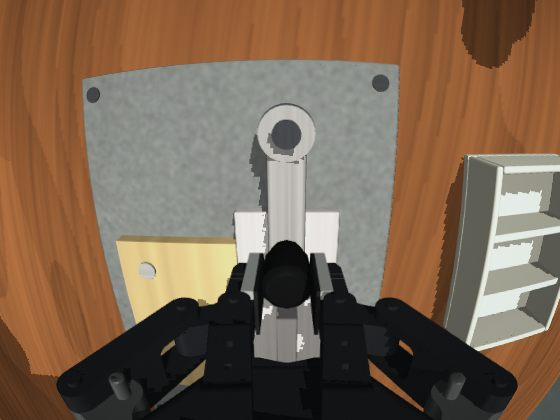

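>>> servo_tool(commands=[{"linear": [0, 0, 0.2], "rot": [0, 0, 0]}, {"linear": [0, 0, 0.3], "rot": [0, 0, 0]}, {"linear": [0, 0, 0.3], "rot": [0, 0, 0]}])

```text
t: 26.9
ee_pos: [0.6034, -0.1725, 0.0519]
ee_rot: [0.533, -0.469, 0.467, -0.528]
wrist_force: [-16.7, -3.7, 9.5]
finger_gap: 0.0225
```

>>> servo_tool(commands=[{"linear": [0, 0, -0.1], "rot": [0, 0, 0]}, {"linear": [0, 0, -0.1], "rot": [0, 0, 0]}])

```text
t: 27.15
ee_pos: [0.6022, -0.1727, 0.052]
ee_rot: [0.533, -0.469, 0.467, -0.528]
wrist_force: [-2.3, -1.1, 0.7]
finger_gap: 0.0226
```

>>> servo_tool(commands=[{"linear": [0, 0, 0], "rot": [0, 0, 0]}, {"linear": [0, 0, 0], "rot": [0, 0, 0]}, {"linear": [0, 0, 0], "rot": [0, 0, 0]}, {"linear": [0, -2, 0], "rot": [0, 0, 0]}, {"linear": [0, -5, 0], "rot": [0, 0, 0]}, {"linear": [0, -10, 0], "rot": [0, 0, 0]}, {"linear": [0, -15, 0], "rot": [0, 0, 0]}, {"linear": [-6, -15, 0], "rot": [0, 0, 0]}, {"linear": [-12, -15, 0], "rot": [0, 0, 0]}, {"linear": [-12, -15, 0], "rot": [0, 0, 0]}, {"linear": [-12, -15, 0], "rot": [0, 0, 0]}], jaw=5.5)

```text
t: 28.52
ee_pos: [0.5888, -0.0533, 0.2029]
ee_rot: [0.533, -0.469, 0.467, -0.528]
wrist_force: [-0.3, -0.3, 0.5]
finger_gap: 0.0549
```

Run:
```python
from look import *
look("wrist","w13");look("side","s13");look("top","t13")
s=robot.read_state(); p=np.array(s["ee_pos"]); print(s["t"],p,tofx(p),np.round(s["wrist_force"],1),s["finger_gap"])
f=cv2.imread("pics/s13.png"); cv2.imwrite("pics/s13z.png",cv2.resize(f[220:380,260:460],None,fx=4,fy=3.6,interpolation=2))
f=cv2.imread("pics/t13.png"); cv2.imwrite("pics/t13z.png",cv2.resize(f[100:280,320:500],None,fx=3.3,fy=3.3,interpolation=2))
```

```text
28.675 [ 0.58862622 -0.05415908  0.20201406] [ 31.36082139 184.17112758] [ 0.1  0.9 -0.5] 0.054790100179663515
```

View pics/s13z.png

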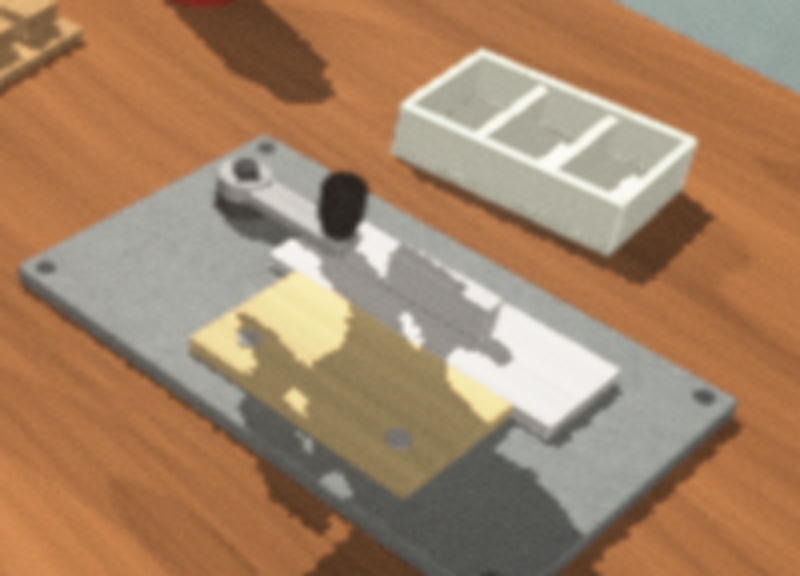

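View pics/w13.png

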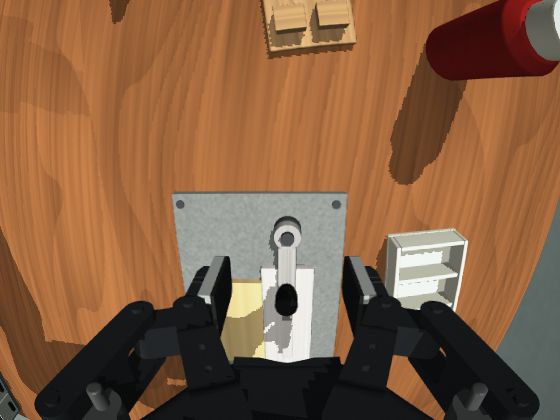

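View pics/t13z.png

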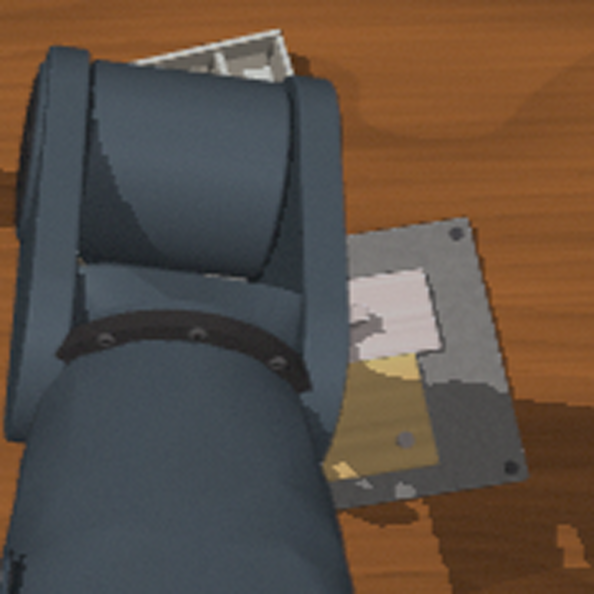

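The latch is visibly closed over the bar's end. I'll move the arm aside for one clear top view.

>>> servo_tool(commands=[{"linear": [-5, -1, -5], "rot": [0, 0, 0]}, {"linear": [-10, -2, -10], "rot": [0, 0, 0]}, {"linear": [-15, -2, -14], "rot": [0, 0, 0]}, {"linear": [-20, -2, -14], "rot": [0, 0, 0]}, {"linear": [-24, -2, -14], "rot": [0, 0, 0]}, {"linear": [-24, -2, -14], "rot": [0, 0, 0]}, {"linear": [-24, -2, -14], "rot": [0, 0, 0]}, {"linear": [-24, -2, -14], "rot": [0, 0, 0]}])

```text
t: 29.68
ee_pos: [0.4208, 0.1658, 0.2224]
ee_rot: [0.532, -0.47, 0.468, -0.527]
wrist_force: [0.3, -0.6, 0.7]
finger_gap: 0.055
```

Run:
```python
from look import *
s,c=look("top","t14")
f=cv2.imread("pics/t14.png"); cv2.imwrite("pics/t14z.png",cv2.resize(f[100:270,330:490],None,fx=3.5,fy=3.5,interpolation=2))
hsv=cv2.cvtColor(f,cv2.COLOR_BGR2HSV)
k=(hsv[...,2]<40).astype(np.uint8); k[:, :370]=0;k[:,420:]=0;k[:190]=0;k[222:]=0
n,l,st,ce=cv2.connectedComponentsWithStats(k); i=1+np.argmax(st[1:,4]); kp=onz(c,[ce[i]],.062)[0]; v=tofx(kp)-[30,130]; print("knob",ce[i],st[i],tofx(kp),np.arctan2(-v[1],-v[0]))
m=((hsv[...,1]<40)&(hsv[...,2]>140)).astype(np.uint8); m[:, :370]=0;m[:,450:]=0;m[:178]=0;m[222:]=0
ys,xs=np.nonzero(m); print(len(xs)); r=cv2.minAreaRect(np.array([tofx(p) for p in onz(c,np.c_[xs,ys],.022)],np.float32)); print("bar rect",r)
```

```text
knob [391.22826087 199.88043478] [386 195  11  11  92] [28.16269105 66.21995521] 1.541997335187687
1388
bar rect ((30.490650177001953, 11.909675598144531), (193.9202880859375, 59.133567810058594), 89.97954559326172)
```

View pics/t14z.png

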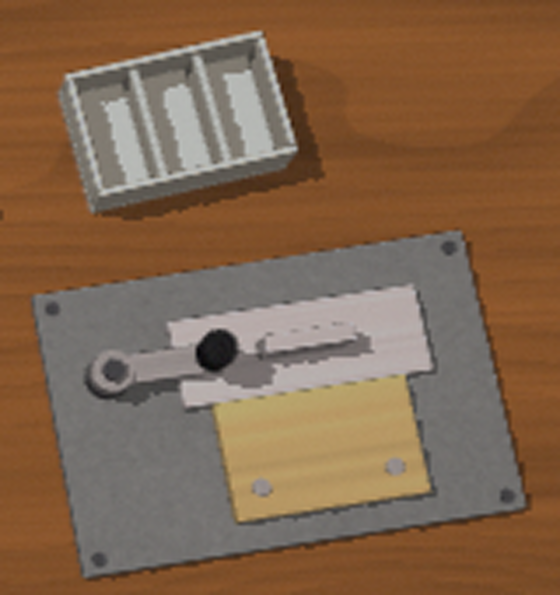

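The top view shows the bar flush, parallel and centred, with the latch at about 1.54 rad. Handing in.

Run:
```python
from plant import robot
print(robot.finish_job()); print(robot.read_state()["t"])
```

```text
the job is handed in; nothing more can be done
None
the job is handed in; nothing more can be done
```

The job is handed in after about 30 s of the 72 s allowed. The bar lies rib up against the panel's free edge with the latch closed over its end.

I swung the latch to its open stop and lifted the bar from the rack by its rib. It is turned end for end, because placing it the other way round would have run the last joint out of range. I laid it against the panel, nudged it flush with closed fingers, then turned the latch to its closed stop.

**Last checks (top view):**
- **Latch:** about 1.54 rad, against the 1.43 needed.
- **Bar across the edge:** x about 30.5 mm and parallel to the edge within the measurement. The mask also took in the latch lever, so its length and y reading (11.9 mm) can't be trusted.
- **Bar along the edge:** before closing the latch, the wrist view showed the bar and the panel centred within about 1 mm of each other. I did not measure this again afterwards.
- **Spray can, tray and screwdriver:** I saw no sign that they moved, but I did not measure their positions at the end.

**Disagreements:** the wrist camera read positions about 2–3 mm off from the top camera. Before the nudge it also showed a gap of about 1–2 mm at the panel. In the nudge the bar stopped firmly against the panel at about 13 N.

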